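Lay up a joiner's mallet head in the gluing jig

ROBOT

A 6-joint arm with a two-finger parallel gripper is mounted at the origin on the work surface. World frame = base frame: x ahead of the robot, y to its left, z up, the work surface at z = 0. Lengths are in m, angles in rad, forces in N, time in s.
With the tool pointing down it reaches from about 0.35 to 0.975 m from the base axis. Payload 7.1 kg.
Tool frame: the origin (TCP) lies midway between the tips of the shut fingers; the grasp point (between the pads) lies arm.tcp_to_grasp behind it (arm.tcp_to_grasp is the distance from the TCP to the grasp point, in m); z points along the fingers, y is the line along which they close (so a half turn about z gives the same grasp; the last joint's range is limited). The gripper opens to 88 mm and grips with 3 to 60 N. Pads are 20 mm wide; open, the fingers measure 115 mm over their backs; the gripper's body (75 mm by 178 mm) begins 61 mm behind the grasp point.
Start: joints at [1.185, 0.423, 1.63, -0, 1.089, -0.019], TCP at [0.224, 0.583, 0.223] pointing down, gripper open.
Joint ranges: [-3, 3], [-0.9, 2.11], [0.09, 2.58], [-1.31, 4.45], [0.11, 2.69], [-2.54, 2.54]. Speed limits (rad/s): [2.39, 2.39, 3.01, 3.14, 3.14, 3.14].

INTERFACE

Orientations are given as a rotation vector (axis times angle).
In Python, from bench import arm gives the robot as it stands.
- The arm moves only by the tool step_arm, never from a script. Its argument "commands" is a list of rows, each an object of numbers: "x", "y", "z": the shift along the world's x, y, z as a fraction of full scale; "rx", "ry", "rz": the turn, a rotation vector about the world's x, y, z as a fraction of full scale; "fingers": the finger opening in mm, from 0 to 87.8. In form: [{"x": .., "y": .., "z": .., "rx": .., "ry": .., "rz": .., "fingers": ..}, ...]. A call has exactly 8 rows; each row is the pose to reach, as a shift and turn from the pose commanded when the call began; what a row does not reach only later rows make up. Full scale, the value 1, is 0.15 m for a shift and 45 degrees for a turn. A row lasts 1/10 s, in which the tool goes at most 50 mm and 8.59 degrees, less where a joint would pass 70% of its speed; a pose out of reach is approached as far as the arm can. A call with a number of a shift or a turn outside -1 to 1 is refused whole. A call with a gripper value outside its range is refused whole. The fingers move at their own pace and stop on an object; "force" is the grip in N (left out, the last holds). Time passes only in rows, so rows that repeat a pose let the fingers close, or fill a call up. It gives the time, the measured TCP pose, the force, the opening and the grip force at its end, in the units of the state.
- arm.observe(): the state, without advancing time (a new reading comes with each control period).
- arm.camera(name): name is "side" or "top"; returns the picture (384x512x3 uint8, red, green, blue); there is no depth.
- arm.get_calibration(name): a dict with "fx", "fy", "cx", "cy" (pixels), "xyz" and "attitude" of the camera in the world. Camera axes: x right, y up, looking along -z (the intrinsics and any distortion apply to the point x, -y, -z); pixel columns grow to the right and rows downward; lengths in m; the calibration is good to about 2 mm. A picture is of the moment at which its call begins. get_calibration takes no time and is no camera call.
- arm.close_job(): hands the job in; it is judged then, once.
The state is a dict: "time_s": time; "joint_pos": joint angles; "joint_velocities": joint speeds; "joint_torque": joint torques, N m; "ee_pos": TCP position; "tool_rot": TCP orientation; "force": force on the tool from outside, world axes, zero at the start; "wrist_torque": the same for the moment, N m; "width": finger opening in m; "grip_force": force on a finger pad.
Only numpy, scipy, OpenCV 4.12 (cv2) and the standard library are available. Lean on these libraries where they do the work, as an engineer would, in place of code of your own. Each camera call takes 0.05 s, during which the arm holds its last target. There are 200 camera calls.

TASK

Stack the mallet head flat on the white jig, centred between its stops and lined up with it: dark walnut cheek first, on it the two maple cores, flush with its ends (blue dot at the blue stop, orange dot at the orange stop), then the red cherry cheek. Last, set the press weight, handle along the stack, on the middle of the cherry. Put every piece down gently without dropping it, let go, and leave the glue bottle, tin and screwdriver alone.

Things in the scene. Friction and masses are not known exactly. Their poses are not given: they have to be found in the camera images.
- jig: Gluing jig fixed to the bench, at any yaw. White base 176 (x) x 96 (y) x 12 mm high; at each end a stop 14 mm thick, 70 wide, 32 above the base: blue at +x, orange at -x, 132 mm between them. Origin: centre of the base's underside; z up. Stack along x: undersides at z = 12 (walnut), 30 (cores), 48 (cherry), 66 mm (weight); cores centred at x = +40 (blue) and -40 mm (orange); all at y = 0.
- walnut_cheek: Dark brown walnut board, loose, 120 (x, length) x 54 (y) x 18 mm thick, about 80 g, lying flat on the bench. Origin: centre of its underside; z up. The same either way round.
- cherry_cheek: Red cherry board, loose, 120 (x, length) x 54 (y) x 18 mm thick, about 80 g, lying flat on the bench. Origin: centre of its underside; z up. The same either way round.
- blue_core: Pale maple block with a blue dot (24 mm) on top, loose, 40 (x) x 54 (y) x 18 mm thick, 28 g, lying flat on the bench. Origin: centre of its underside; z up. In the stack its 40 mm side runs along the jig's length, its 54 mm side across, like the cheeks' width.
- orange_core: Pale maple block with an orange dot (24 mm) on top, otherwise like the blue-dotted one: 40 (x) x 54 (y) x 18 mm thick, 28 g. Origin: centre of its underside; z up.
- press_weight: Dark steel press weight, loose, 90 (x) x 50 (y) x 20 mm thick, about 0.7 kg, with an upright solid yellow grip bar on top: 60 mm long (x), 20 mm wide (y), from 20 to 54 mm above the underside. Origin: centre of its underside; z up; the bar runs along x. The same either way round.
- glue_bottle: Bystander: white glue bottle with an orange cap, 56 mm diameter, 150 mm tall, standing on the bench. Origin: centre of its underside. Leave alone.
- stain_tin: Bystander: round tin with a green label, 72 mm diameter, 85 mm tall, standing on the bench. Origin: centre of its underside. Leave alone.
- screwdriver: Bystander: screwdriver lying on the bench beyond the work. Origin: on its underside; x runs along it from handle to tip. Leave alone.

How it is judged:
By the outcome, as a careful person would: the job done as asked, in the order asked, and still so for the second after the job is handed in, with the robot touching nothing.
It also fails if it takes over 144 s, if anything falls off the work surface, if the arm or the gripper's body presses on something with over 40 N, if the wrist force passes 120 N, or if a joint passes its speed limit or range.

## Working session

There is one attempt and no reset: what is moved stays moved. The work goes in short steps, Python scripts to look and compute and a tool call to move; the robot and the scene stay as the last step left them, time stands still between calls to the robot, and variables do not carry over. Pictures are saved under pics/ and viewed, at most 14 in all, crops included, and the job is handed in when it is done.

Besides the shell and the picture viewer there is one more tool, called after "Request:" by a JSON object that holds its "op" and its "data", one argument or row to a line. step_arm: Moves the arm, as the interface text tells. Its arguments: {"type":"object","properties":{"commands":{"type":"array","items":{"type":"object","properties":{"x":{"type":"number"},"y":{"type":"number"},"z":{"type":"number"},"rx":{"type":"number"},"ry":{"type":"number"},"rz":{"type":"number"},"fingers":{"type":"number"}}}},"force":{"type":"number"}},"required":["commands"]}

```bash
ls; mkdir -p pics
python3 - <<'E'
from bench import arm
import cv2
print(arm.observe()); print(arm.tcp_to_grasp)
for n in("top","side"):
    c=arm.get_calibration(n);print(n,c)
    cv2.imwrite(f"pics/{n}0.png",arm.camera(n)[...,::-1])
E
```

```text
pics
{'time_s': 0.0, 'joint_pos': array([ 1.18499608e+00,  4.23851130e-01,  1.63068165e+00, -1.91495404e-05,
        1.08860070e+00, -1.90360557e-02]), 'joint_velocities': array([-0.00084189,  0.00250327, -0.00041805, -0.00135957, -0.00016678,
       -0.00032907]), 'joint_torque': array([-4.79988594e-03, -5.44618177e+01, -2.73660511e+01,  6.39258418e-02,
        2.30316137e-02, -1.17511827e-04]), 'ee_pos': array([0.22391569, 0.58291707, 0.22189855]), 'tool_rot': array([-5.72820908e-01, -3.08862965e+00,  2.37605233e-03]), 'force': array([ 0.45743042, -0.17213812,  0.51436813]), 'wrist_torque': array([-0.05665762,  0.0023153 ,  0.00668751]), 'grip_force': 0.0, 'width': 0.08801495251734494}
0.0187
top {'fx': 392.88070753735633, 'fy': 392.88070753735633, 'cx': 254.97283848770533, 'cy': 187.170727257465, 'xyz': array([ 0.46744547, -0.00867153,  1.06695701]), 'attitude': array([ 0.14905939, -0.11504079, -1.54770692])}
side {'fx': 424.1946706407078, 'fy': 424.1946706407078, 'cx': 253.2589301511095, 'cy': 187.72344398078053, 'xyz': array([ 0.30113369, -0.8326866 ,  0.73258293]), 'attitude': array([ 0.88674911, -0.17972553, -0.32390798])}
```

View pics/top0.png

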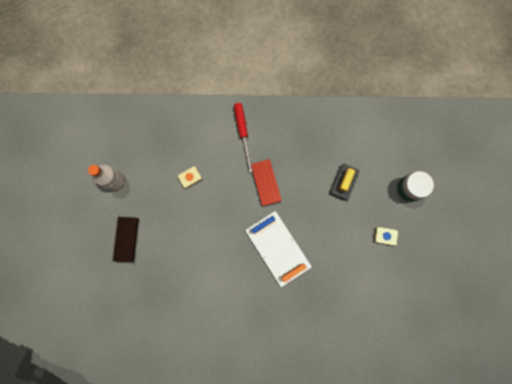

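View pics/side0.png

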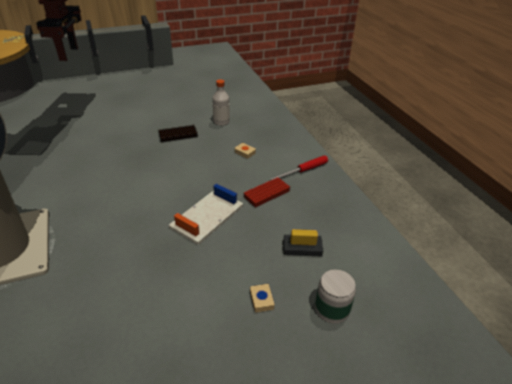

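The top view shows walnut (126,240), orange core (190,177), cherry (266,182), jig (278,249), weight (344,182) and blue core (387,236). The bottle is at (105,178), the tin at (416,186) and the screwdriver at (243,135). The side view shows all the pieces unobstructed.

```bash
cat > vis.py <<'E'
import numpy as np, cv2
from scipy.spatial.transform import Rotation as R
from bench import arm
def grab(n,save=None):
    im=arm.camera(n)
    if save: cv2.imwrite(f"pics/{save}.png",im[...,::-1])
    return im
def ray(n,px):
    c=arm.get_calibration(n); px=np.atleast_2d(px).astype(float)
    d=np.c_[(px[:,0]-c["cx"])/c["fx"],-(px[:,1]-c["cy"])/c["fy"],-np.ones(len(px))]
    return np.array(c["xyz"]),R.from_rotvec(c["attitude"]).apply(d)
def plane(n,px,z):
    o,d=ray(n,px); return (o+d*((z-o[2])/d[:,2])[:,None])[:,:2]
def proj(n,P):
    c=arm.get_calibration(n); q=R.from_rotvec(c["attitude"]).inv().apply(np.atleast_2d(P)-c["xyz"])
    return np.c_[c["cx"]-c["fx"]*q[:,0]/q[:,2],c["cy"]+c["fy"]*q[:,1]/q[:,2]]
def tri(pa,pb):
    o1,d1=ray("top",pa);o2,d2=ray("side",pb);d1=d1[0];d2=d2[0]
    s=np.linalg.lstsq(np.c_[d1,-d2],o2-o1,rcond=None)[0]
    a,b=o1+s[0]*d1,o2+s[1]*d2
    return (a+b)/2,np.linalg.norm(a-b)
U=6
def blob(im,f,box):
    """largest contour (px, subpixel) of f(h,s,v) in box x0,y0,x1,y1"""
    x0,y0,x1,y1=box; s=cv2.resize(im[y0:y1,x0:x1],None,fx=U,fy=U,interpolation=cv2.INTER_CUBIC)
    h,sa,v=[a.astype(int) for a in cv2.split(cv2.cvtColor(s,cv2.COLOR_RGB2HSV))]
    m=f(h,sa,v).astype(np.uint8)
    m=cv2.morphologyEx(m,cv2.MORPH_OPEN,np.ones((5,5)))
    cs,_=cv2.findContours(m,cv2.RETR_EXTERNAL,cv2.CHAIN_APPROX_NONE)
    c=max(cs,key=cv2.contourArea)[:,0,:].astype(float)
    return (c+.5)/U-.5+[x0,y0]
def cen(c):
    m=cv2.moments(c.astype(np.float32)); return np.array([m["m10"],m["m01"]])/m["m00"]
def box(c,n,z):
    """centre, yaw of long side, dims (mm) of contour c cast on plane z"""
    w=plane(n,c,z); w=cv2.convexHull((w*1e4).astype(np.float32))[:,0]/1e4
    (p,(a,b),t)=cv2.minAreaRect((w*1e3).astype(np.float32)); t=np.radians(t)
    if b>a: a,b,t=b,a,t+np.pi/2
    # refine yaw: fit dense contour along both long sides
    W=plane(n,c,z)*1e3-p; u=np.array([np.cos(t),np.sin(t)]); v=np.array([-u[1],u[0]])
    al,ac=W@u,W@v; ys=[]
    for s in(1,-1):
        k=(abs(al)<.36*a)&(s*ac>.3*b); ys.append(np.polyfit(al[k],ac[k],1)[0])
    t+=np.mean(ys); t=(t+np.pi/2)%np.pi-np.pi/2
    return cen(w),t,(a,b)
E
cat > m.py <<'E'
from vis import *
T=grab("top","top1");S=grab("side","side1")
red=lambda h,s,v:((h<6)|(h>172))&(s>140)&(v>70)
org=lambda h,s,v:(h>=5)&(h<=16)&(s>140)&(v>120)
blu=lambda h,s,v:(h>105)&(h<130)&(s>120)&(v>50)
drk=lambda h,s,v:v<45
yel=lambda h,s,v:(h>18)&(h<32)&(s>150)&(v>110)
pal=lambda h,s,v:((v>140))|(((h<16)|(h>100))&(s>120)&(v>60))
D={"walnut":(drk,(95,205,160,275),(150,118,205,148),.009),
"cherry":(red,(252,150,292,215),(240,174,292,208),.009),
"orange_core":(pal,(172,160,210,195),(228,136,262,164),.009),
"blue_core":(pal,(365,218,410,255),(240,275,285,320),.009),
"odot":(org,(172,160,210,195),(228,136,262,164),.018),
"bdot":(blu,(365,218,410,255),(240,275,285,320),.018),
"weight":(lambda h,s,v:(v<48)|yel(h,s,v),(322,155,368,208),(275,222,330,262),.010),
"bar":(yel,(322,155,368,208),(275,222,330,262),.037),
"jblue":(blu,(235,200,330,295),(165,175,250,245),.028),
"jorange":(org,(235,200,330,295),(165,175,250,245),.028),
"jig":(lambda h,s,v:(v>125)|(((h<16)|((h>105)&(h<130)))&(s>120)),(235,200,330,295),(165,175,250,245),.012)}
V=T.copy();V=cv2.resize(V,None,fx=1,fy=1)
for k,(f,bt,bs,z) in D.items():
    c=blob(T,f,bt);q=blob(S,f,bs)
    p,e=tri(cen(c),cen(q)); b=box(c,"top",z);b2=box(q,"side",z)
    print(f"{k:12s} tri {np.round(p*1e3,1)} gap {e*1e3:.1f} | top {np.round(b[0]*1e3,1)} yaw {np.degrees(b[1]):.1f} {np.round(b[2],0)} | side {np.round(b2[0]*1e3,1)} {np.degrees(b2[1]):.1f} {np.round(b2[2],0)}")
    D[k]=(c,q)
def vis(im,i,bx,s):
    o=cv2.resize(im[bx[1]:bx[3],bx[0]:bx[2]],None,fx=s,fy=s)
    for v in D.values(): cv2.polylines(o,[((v[i]-bx[:2]+.5)*s).astype(np.int32)],True,(0,255,0),1)
    return o
a=vis(T,0,(90,145,420,285),2.4);b=vis(S,1,(140,110,340,325),1.2)
h=a.shape[0];pad=np.zeros((h+b.shape[0],800,3),np.uint8);pad[:h,:a.shape[1]]=a;pad[h:,:b.shape[1]]=b
cv2.imwrite("pics/ov.png",pad[:600,:,::-1])
E
python3 m.py
```

```text
walnut       tri [499.2 360.   11.6] gap 1.3 | top [499.3 361. ] yaw -2.4 [115.  54.] | side [501.4 364.9] -2.5 [122.  77.]
cherry       tri [660.1 -12.5  16.3] gap 1.6 | top [661.5 -12.1] yaw 16.2 [121.  55.] | side [666.4  -2.9] 16.1 [124.  58.]
orange_core  tri [673.2 196.1  19.9] gap 0.5 | top [675.3 198.4] yaw -58.5 [61. 47.] | side [679.2 212.3] -58.7 [57. 42.]
blue_core    tri [ 522.2 -333.7   19.1] gap 0.8 | top [ 523.2 -336.9] yaw 81.6 [60. 46.] | side [ 525.1 -325.6] 81.3 [56. 40.]
odot         tri [672.6 196.3  21.1] gap 1.4 | top [672.5 197.1] yaw 75.4 [21. 21.] | side [674.9 200.8] 71.9 [27. 25.]
bdot         tri [ 521.9 -332.8   20. ] gap 0.3 | top [ 522.2 -333.5] yaw 88.9 [17. 16.] | side [ 522.3 -331.2] -20.0 [19. 18.]
weight       tri [ 667.2 -232.6    8.3] gap 13.9 | top [ 673.9 -234.5] yaw -22.3 [63. 22.] | side [ 665.4 -225.9] -49.4 [92. 63.]
bar          tri [ 666.2 -225.8   51.2] gap 1.2 | top [ 668.6 -228.8] yaw -22.3 [62. 22.] | side [ 674.6 -213.1] -22.1 [61. 23.]
jblue        tri [545.3  -7.   41.2] gap 2.4 | top [545.2  -6.9] yaw -56.1 [67. 11.] | side [550.5   9.2] -56.0 [77. 18.]
jorange      tri [423.9 -86.2  42.7] gap 0.2 | top [423.4 -87.5] yaw -56.0 [68. 13.] | side [426.2 -69.4] -56.7 [73. 15.]
jig          tri [482.9 -54.7  11.9] gap 15.8 | top [490.5 -58.4] yaw -81.0 [256. 249.] | side [480.7 -45.5] 30.4 [179. 113.]
```

View pics/ov.png

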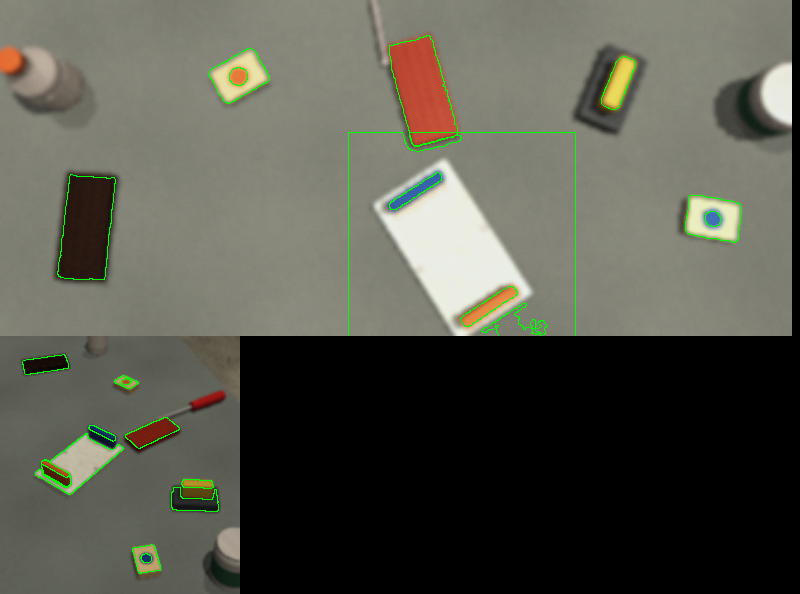

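```bash
cat > m2.py <<'E'
from vis import *
T=cv2.imread("pics/top1.png")[...,::-1].copy();S=cv2.imread("pics/side1.png")[...,::-1].copy()
yel=lambda h,s,v:(h>18)&(h<32)&(s>150)&(v>110)
red=lambda h,s,v:((h<6)|(h>172))&(s>140)&(v>70)
for t in(150,170,190):
    f=lambda h,s,v:((v>t)&(s<60))|(((h<16)|((h>105)&(h<130)))&(s>120)&(v>90))
    c=blob(T,f,(240,208,320,292)); b=box(c,"top",.009)
    print(t,np.round(b[0]*1e3,1),np.degrees(b[1]),b[2])
for n,f,bx,z in(("bar",yel,(322,155,368,208),.054),("cherry",red,(250,154,285,208),.016)):
    b=box(blob(T,f,bx),"top",z);print(n,np.round(b[0]*1e3,1),np.degrees(b[1]),b[2])
for t in(35,45,55):
    c=blob(T,lambda h,s,v:v<t,(95,205,160,275));b=box(c,"top",.0115);print(t,np.round(b[0]*1e3,1),np.degrees(b[1]),b[2])
t=[np.mean(T[236:244,122:130],(0,1)),np.mean(T[250:260,90:98],(0,1))];print(t)
E
python3 m2.py
```

```text
150 [484.7 -48.1] 33.646514637711824 (181.093505859375, 100.73356628417969)
170 [484.6 -48. ] 33.67353115618725 (178.59649658203125, 98.52593231201172)
190 [484.5 -47.9] 33.68988044633123 (176.7459259033203, 96.76803588867188)
bar [ 665.3 -225.1] -22.311813156924806 (60.69375228881836, 21.39251136779785)
cherry [660.3 -12. ] 16.247996796600766 (119.9391860961914, 54.34016799926758)
35 [498.1 336.7] -2.2544575529228443 (111.11062622070312, 4.81270170211792)
45 [499.3 360.1] -2.3939963366317683 (114.83637237548828, 53.66211700439453)
55 [499.4 360.4] -2.303804191251066 (117.04318237304688, 55.42576217651367)
[array([40.625   , 24.890625, 17.625   ]), array([126.25  , 126.8875, 115.1   ])]
```

Request:
{"op": "step_arm", "data": {
  "commands": [
    {"x": 0.25,"y": -0.2,"rz": 0.1},
    {"x": 0.5,"y": -0.4,"rz": 0.2},
    {"x": 0.75,"y": -0.6,"rz": 0.3},
    {"x": 1,"y": -0.8,"rz": 0.414},
    {"x": 1,"y": -0.8,"rz": 0.414},
    {"x": 1,"y": -0.8,"rz": 0.414},
    {"x": 1,"y": -0.8,"rz": 0.414},
    {"x": 1,"y": -0.8,"rz": 0.414}
  ],
  "force": 20
}}

```text
validation failed for argument at $.co...
```

Request:
{"op": "step_arm", "data": {
  "commands": [
    {"x": 0.28,"y": -0.23,"z": -0.2},
    {"x": 0.56,"y": -0.46,"z": -0.4},
    {"x": 0.836,"y": -0.682,"z": -0.6},
    {"x": 0.836,"y": -0.682,"z": -0.8},
    {"x": 0.836,"y": -0.682,"z": -1},
    {"x": 0.836,"y": -0.682,"z": -1},
    {"x": 0.836,"y": -0.682,"z": -1},
    {"x": 0.836,"y": -0.682,"z": -1}
  ]
}}

```text
validation failed for argument at $.co...
```

```bash
cat > st.py <<'E'
from vis import *
s=arm.observe(); M=R.from_rotvec(s["tool_rot"]).as_matrix()
print(round(s["time_s"],2),"tcp",np.round(s["ee_pos"]*1e3,1),"close",round(np.degrees(np.arctan2(M[1,1],M[0,1])),2),"tilt",np.round(M[:2,2],4),"w",round(s["width"]*1e3,1),"g",round(s["grip_force"],1),"F",np.round(s["force"],1),"q6",round(np.degrees(s["joint_pos"][5]),1))
E
python3 st.py
```

```text
0.2 tcp [224.  583.1 222.2] close 68.98 tilt [-0.0004 -0.0009] w 87.9 g 0.0 F [-0.6 -0.2  0.1] q6 -1.1
```

Request:
{"op": "step_arm", "data": {
  "commands": [
    {"x": 0.25,"y": -0.2,"z": 0,"rx": 0,"ry": 0,"rz": 0.1,"fingers": 87.8},
    {"x": 0.5,"y": -0.4,"z": 0,"rx": 0,"ry": 0,"rz": 0.2,"fingers": 87.8},
    {"x": 0.75,"y": -0.6,"z": 0,"rx": 0,"ry": 0,"rz": 0.3,"fingers": 87.8},
    {"x": 1,"y": -0.8,"z": 0,"rx": 0,"ry": 0,"rz": 0.414,"fingers": 87.8},
    {"x": 1,"y": -0.8,"z": 0,"rx": 0,"ry": 0,"rz": 0.414,"fingers": 87.8},
    {"x": 1,"y": -0.8,"z": 0,"rx": 0,"ry": 0,"rz": 0.414,"fingers": 87.8},
    {"x": 1,"y": -0.8,"z": 0,"rx": 0,"ry": 0,"rz": 0.414,"fingers": 87.8},
    {"x": 1,"y": -0.8,"z": 0,"rx": 0,"ry": 0,"rz": 0.414,"fingers": 87.8}
  ],
  "force": 20
}}

```text
time_s: 1.0
ee_pos: [0.373, 0.4643, 0.2226]
tool_rot: [-0.063, -3.141, -0.0]
force: [-0.2, -0.9, -0.4]
width: 0.0877
grip_force: 0.0
```

Request:
{"op": "step_arm", "data": {
  "commands": [
    {"x": 0.28,"y": -0.23,"z": -0.2,"rx": 0,"ry": 0,"rz": 0,"fingers": 87.8},
    {"x": 0.56,"y": -0.46,"z": -0.4,"rx": 0,"ry": 0,"rz": 0,"fingers": 87.8},
    {"x": 0.836,"y": -0.682,"z": -0.6,"rx": 0,"ry": 0,"rz": 0,"fingers": 87.8},
    {"x": 0.836,"y": -0.682,"z": -0.8,"rx": 0,"ry": 0,"rz": 0,"fingers": 87.8},
    {"x": 0.836,"y": -0.682,"z": -1,"rx": 0,"ry": 0,"rz": 0,"fingers": 87.8},
    {"x": 0.836,"y": -0.682,"z": -1,"rx": 0,"ry": 0,"rz": 0,"fingers": 87.8},
    {"x": 0.836,"y": -0.682,"z": -1,"rx": 0,"ry": 0,"rz": 0,"fingers": 87.8},
    {"x": 0.836,"y": -0.682,"z": -1,"rx": 0,"ry": 0,"rz": 0,"fingers": 87.8}
  ]
}}

```text
time_s: 1.8
ee_pos: [0.4998, 0.3629, 0.0747]
tool_rot: [0.063, 3.139, 0.003]
force: [1.0, 0.7, 0.6]
width: 0.0881
grip_force: 0.0
```

```bash
cat > st.py <<'E'
from vis import *
s=arm.observe(); M=R.from_rotvec(s["tool_rot"]).as_matrix()
print(round(s["time_s"],2),"tcp",np.round(s["ee_pos"]*1e3,1),"close",round(np.degrees(np.arctan2(M[1,1],M[0,1])),2),"tilt",np.round(M[:2,2],4),"w",round(s["width"]*1e3,1),"g",round(s["grip_force"],1),"F",np.round(s["force"],1),"q6",round(np.degrees(s["joint_pos"][5]),1))
E
python3 st.py
```

```text
1.8 tcp [499.8 362.9  74.7] close 87.71 tilt [0.0023 0.0017] w 88.1 g 0.0 F [1.  0.7 0.6] q6 -52.8
```

Request:
{"op": "step_arm", "data": {
  "commands": [
    {"x": 0,"y": 0,"z": -0.15,"rx": 0,"ry": 0,"rz": 0,"fingers": 87.8},
    {"x": 0,"y": 0,"z": -0.3,"rx": 0,"ry": 0,"rz": 0,"fingers": 87.8},
    {"x": 0,"y": 0,"z": -0.38,"rx": 0,"ry": 0,"rz": 0,"fingers": 87.8},
    {"x": 0,"y": 0,"z": -0.42,"rx": 0,"ry": 0,"rz": 0,"fingers": 87.8},
    {"x": 0,"y": 0,"z": -0.45,"rx": 0,"ry": 0,"rz": 0,"fingers": 87.8},
    {"x": 0,"y": 0,"z": -0.45,"rx": 0,"ry": 0,"rz": 0,"fingers": 87.8},
    {"x": 0,"y": 0,"z": -0.45,"rx": 0,"ry": 0,"rz": 0,"fingers": 87.8},
    {"x": 0,"y": 0,"z": -0.45,"rx": 0,"ry": 0,"rz": 0,"fingers": 87.8}
  ]
}}

```text
time_s: 2.6
ee_pos: [0.5, 0.3614, 0.0059]
tool_rot: [0.065, 3.14, 0.001]
force: [-0.2, -0.2, 0.3]
width: 0.0877
grip_force: 0.0
```

```bash
python3 st.py
```

```text
2.6 tcp [500.  361.4   5.9] close 87.61 tilt [0.0009 0.0006] w 87.7 g 0.0 F [-0.2 -0.2  0.3] q6 -52.9
```

Request:
{"op": "step_arm", "data": {
  "commands": [
    {"x": 0,"y": 0,"z": -0.01,"rx": 0,"ry": 0,"rz": 0,"fingers": 48},
    {"x": 0,"y": 0,"z": -0.01,"rx": 0,"ry": 0,"rz": 0,"fingers": 48},
    {"x": 0,"y": 0,"z": -0.01,"rx": 0,"ry": 0,"rz": 0,"fingers": 48},
    {"x": 0,"y": 0,"z": -0.01,"rx": 0,"ry": 0,"rz": 0,"fingers": 48},
    {"x": 0,"y": 0,"z": -0.01,"rx": 0,"ry": 0,"rz": 0,"fingers": 48},
    {"x": 0,"y": 0,"z": -0.01,"rx": 0,"ry": 0,"rz": 0,"fingers": 48},
    {"x": 0,"y": 0,"z": -0.01,"rx": 0,"ry": 0,"rz": 0,"fingers": 48},
    {"x": 0,"y": 0,"z": -0.01,"rx": 0,"ry": 0,"rz": 0,"fingers": 48}
  ],
  "force": 20
}}

```text
time_s: 3.4
ee_pos: [0.4996, 0.3611, 0.0037]
tool_rot: [0.065, 3.141, 0.0]
force: [0.8, -0.1, 0.6]
width: 0.054
grip_force: 20.0
```

```bash
python3 st.py
```

```text
3.4 tcp [499.6 361.1   3.7] close 87.61 tilt [0.0001 0.0001] w 54.0 g 20.0 F [ 0.8 -0.1  0.6] q6 -52.9
```

Request:
{"op": "step_arm", "data": {
  "commands": [
    {"x": 0,"y": 0,"z": 0.2,"rx": 0,"ry": 0,"rz": 0,"fingers": 48},
    {"x": 0,"y": 0,"z": 0.4,"rx": 0,"ry": 0,"rz": 0,"fingers": 48},
    {"x": 0,"y": -0.1,"z": 0.6,"rx": 0,"ry": 0,"rz": 0.1,"fingers": 48},
    {"x": 0,"y": -0.3,"z": 0.7,"rx": 0,"ry": 0,"rz": 0.2,"fingers": 48},
    {"x": 0,"y": -0.5,"z": 0.7,"rx": 0,"ry": 0,"rz": 0.3,"fingers": 48},
    {"x": 0,"y": -0.7,"z": 0.7,"rx": 0,"ry": 0,"rz": 0.4,"fingers": 48},
    {"x": 0,"y": -0.9,"z": 0.7,"rx": 0,"ry": 0,"rz": 0.4,"fingers": 48},
    {"x": 0,"y": -1,"z": 0.7,"rx": 0,"ry": 0,"rz": 0.4,"fingers": 48}
  ]
}}

```text
time_s: 4.2
ee_pos: [0.4989, 0.2091, 0.1086]
tool_rot: [0.424, -3.112, 0.001]
force: [0.9, 0.1, -0.4]
width: 0.0541
grip_force: 20.0
```

Request:
{"op": "step_arm", "data": {
  "commands": [
    {"x": 0,"y": -0.2,"z": 0,"rx": 0,"ry": 0,"rz": 0.1,"fingers": 48},
    {"x": 0,"y": -0.4,"z": 0,"rx": 0,"ry": 0,"rz": 0.2,"fingers": 48},
    {"x": 0,"y": -0.6,"z": 0,"rx": 0,"ry": 0,"rz": 0.3,"fingers": 48},
    {"x": -0.1,"y": -0.8,"z": 0,"rx": 0,"ry": 0,"rz": 0.402,"fingers": 48},
    {"x": -0.1,"y": -0.9,"z": 0,"rx": 0,"ry": 0,"rz": 0.402,"fingers": 48},
    {"x": -0.1,"y": -0.9,"z": 0,"rx": 0,"ry": 0,"rz": 0.402,"fingers": 48},
    {"x": -0.1,"y": -0.9,"z": 0,"rx": 0,"ry": 0,"rz": 0.402,"fingers": 48},
    {"x": -0.1,"y": -0.9,"z": 0,"rx": 0,"ry": 0,"rz": 0.402,"fingers": 48}
  ]
}}

```text
time_s: 5.0
ee_pos: [0.485, 0.077, 0.1087]
tool_rot: [-0.911, 3.006, 0.0]
force: [0.1, -0.2, 0.3]
width: 0.0539
grip_force: 20.0
```

Request:
{"op": "step_arm", "data": {
  "commands": [
    {"x": 0,"y": -0.2,"z": 0,"rx": 0,"ry": 0,"rz": 0,"fingers": 48},
    {"x": 0,"y": -0.4,"z": -0.05,"rx": 0,"ry": 0,"rz": 0,"fingers": 48},
    {"x": 0,"y": -0.6,"z": -0.1,"rx": 0,"ry": 0,"rz": 0,"fingers": 48},
    {"x": 0,"y": -0.75,"z": -0.15,"rx": 0,"ry": 0,"rz": 0,"fingers": 48},
    {"x": 0,"y": -0.823,"z": -0.2,"rx": 0,"ry": 0,"rz": 0,"fingers": 48},
    {"x": 0,"y": -0.823,"z": -0.2,"rx": 0,"ry": 0,"rz": 0,"fingers": 48},
    {"x": 0,"y": -0.823,"z": -0.2,"rx": 0,"ry": 0,"rz": 0,"fingers": 48},
    {"x": 0,"y": -0.823,"z": -0.2,"rx": 0,"ry": 0,"rz": 0,"fingers": 48}
  ]
}}

```text
time_s: 5.8
ee_pos: [0.4848, -0.0463, 0.0789]
tool_rot: [-0.912, 3.006, -0.0]
force: [0.6, 0.2, -0.4]
width: 0.0537
grip_force: 20.0
```

```bash
python3 st.py; python3 -c "
from vis import *
a=grab('top')[170:310,190:370];b=grab('side')[120:260,130:310]
cv2.imwrite('pics/j1.png',cv2.resize(np.hstack([a,b]),(792,308))[...,::-1])"
```

```text
5.8 tcp [484.8 -46.3  78.9] close 123.77 tilt [0.0003 0.0001] w 53.7 g 20.0 F [ 0.6  0.2 -0.4] q6 -130.6
```

View pics/j1.png

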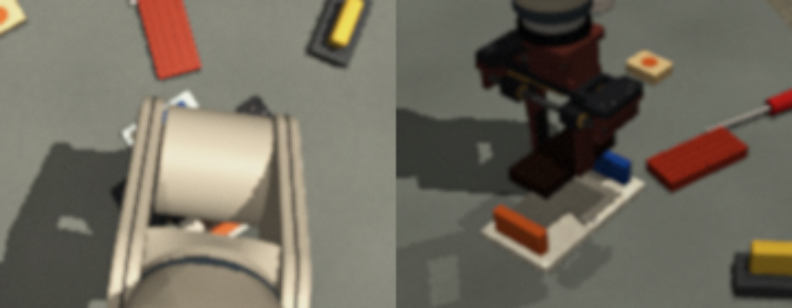

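The image shows the arm hiding the jig from above. In the side view the walnut is held level between the two stops, aligned with the base. I'm lowering it now.

Request:
{"op": "step_arm", "data": {
  "commands": [
    {"x": 0,"y": 0,"z": -0.12,"rx": 0,"ry": 0,"rz": 0,"fingers": 48},
    {"x": 0,"y": 0,"z": -0.24,"rx": 0,"ry": 0,"rz": 0,"fingers": 48},
    {"x": 0,"y": 0,"z": -0.32,"rx": 0,"ry": 0,"rz": 0,"fingers": 48},
    {"x": 0,"y": 0,"z": -0.36,"rx": 0,"ry": 0,"rz": 0,"fingers": 48},
    {"x": 0,"y": 0,"z": -0.385,"rx": 0,"ry": 0,"rz": 0,"fingers": 48},
    {"x": 0,"y": 0,"z": -0.4,"rx": 0,"ry": 0,"rz": 0,"fingers": 48},
    {"x": 0,"y": 0,"z": -0.4,"rx": 0,"ry": 0,"rz": 0,"fingers": 48},
    {"x": 0,"y": 0,"z": -0.4,"rx": 0,"ry": 0,"rz": 0,"fingers": 48}
  ]
}}

```text
time_s: 6.7
ee_pos: [0.4848, -0.0474, 0.019]
tool_rot: [-0.91, 3.006, -0.0]
force: [0.9, -0.1, -0.5]
width: 0.0541
grip_force: 20.0
```

```bash
python3 st.py
```

```text
6.7 tcp [484.8 -47.4  19. ] close 123.7 tilt [ 0.0007 -0.0001] w 54.1 g 20.0 F [ 0.9 -0.1 -0.5] q6 -130.7
```

Request:
{"op": "step_arm", "data": {
  "commands": [
    {"x": 0,"y": 0,"z": -0.004,"rx": 0,"ry": 0,"rz": 0,"fingers": 48},
    {"x": 0,"y": 0,"z": -0.008,"rx": 0,"ry": 0,"rz": 0,"fingers": 48},
    {"x": 0,"y": 0,"z": -0.011,"rx": 0,"ry": 0,"rz": 0,"fingers": 48},
    {"x": 0,"y": 0,"z": -0.014,"rx": 0,"ry": 0,"rz": 0,"fingers": 48},
    {"x": 0,"y": 0,"z": -0.017,"rx": 0,"ry": 0,"rz": 0,"fingers": 48},
    {"x": 0,"y": 0,"z": -0.02,"rx": 0,"ry": 0,"rz": 0,"fingers": 48},
    {"x": 0,"y": 0,"z": -0.02,"rx": 0,"ry": 0,"rz": 0,"fingers": 48},
    {"x": 0,"y": 0,"z": -0.02,"rx": 0,"ry": 0,"rz": 0,"fingers": 48}
  ]
}}

```text
time_s: 7.5
ee_pos: [0.4845, -0.0473, 0.0156]
tool_rot: [0.911, -3.007, -0.0]
force: [-0.3, 0.1, -0.7]
width: 0.0539
grip_force: 20.0
```

```bash
python3 st.py
```

```text
7.5 tcp [484.5 -47.3  15.6] close 123.7 tilt [-0.0001  0.    ] w 53.9 g 20.0 F [-0.3  0.1 -0.7] q6 -130.7
```

Near contact; a little further until force shows.

Request:
{"op": "step_arm", "data": {
  "commands": [
    {"x": 0,"y": 0,"z": -0.001,"rx": 0,"ry": 0,"rz": 0,"fingers": 48},
    {"x": 0,"y": 0,"z": -0.002,"rx": 0,"ry": 0,"rz": 0,"fingers": 48},
    {"x": 0,"y": 0,"z": -0.003,"rx": 0,"ry": 0,"rz": 0,"fingers": 48},
    {"x": 0,"y": 0,"z": -0.004,"rx": 0,"ry": 0,"rz": 0,"fingers": 48},
    {"x": 0,"y": 0,"z": -0.005,"rx": 0,"ry": 0,"rz": 0,"fingers": 48},
    {"x": 0,"y": 0,"z": -0.006,"rx": 0,"ry": 0,"rz": 0,"fingers": 48},
    {"x": 0,"y": 0,"z": -0.006,"rx": 0,"ry": 0,"rz": 0,"fingers": 48},
    {"x": 0,"y": 0,"z": -0.006,"rx": 0,"ry": 0,"rz": 0,"fingers": 48}
  ]
}}

```text
time_s: 8.3
ee_pos: [0.4845, -0.0473, 0.0156]
tool_rot: [-0.911, 3.006, -0.0]
force: [-1.9, 0.7, 13.4]
width: 0.0542
grip_force: 20.0
```

```bash
python3 st.py
```

```text
8.3 tcp [484.5 -47.3  15.6] close 123.7 tilt [ 0.0002 -0.    ] w 54.2 g 20.0 F [-1.9  0.7 13.4] q6 -130.7
```

Request:
{"op": "step_arm", "data": {
  "commands": [
    {"x": 0,"y": 0,"z": 0.003,"rx": 0,"ry": 0,"rz": 0,"fingers": 72},
    {"x": 0,"y": 0,"z": 0.005,"rx": 0,"ry": 0,"rz": 0,"fingers": 72},
    {"x": 0,"y": 0,"z": 0.006,"rx": 0,"ry": 0,"rz": 0,"fingers": 72},
    {"x": 0,"y": 0,"z": 0.006,"rx": 0,"ry": 0,"rz": 0,"fingers": 72},
    {"x": 0,"y": 0,"z": 0.05,"rx": 0,"ry": 0,"rz": 0,"fingers": 72},
    {"x": 0,"y": 0,"z": 0.25,"rx": 0,"ry": 0,"rz": 0,"fingers": 72},
    {"x": 0,"y": 0,"z": 0.5,"rx": 0,"ry": 0,"rz": 0,"fingers": 72},
    {"x": 0,"y": 0,"z": 0.7,"rx": 0,"ry": 0,"rz": 0,"fingers": 72}
  ]
}}

```text
time_s: 9.1
ee_pos: [0.4845, -0.0473, 0.1215]
tool_rot: [-0.911, 3.006, -0.0]
force: [-0.3, 0.2, 0.1]
width: 0.0721
grip_force: 0.0
```

Request:
{"op": "step_arm", "data": {
  "commands": [
    {"x": 0.15,"y": 0.2,"z": 0,"rx": 0,"ry": 0,"rz": -0.051,"fingers": 72},
    {"x": 0.3,"y": 0.4,"z": 0,"rx": 0,"ry": 0,"rz": -0.051,"fingers": 72},
    {"x": 0.45,"y": 0.6,"z": 0,"rx": 0,"ry": 0,"rz": -0.051,"fingers": 72},
    {"x": 0.6,"y": 0.8,"z": 0,"rx": 0,"ry": 0,"rz": -0.051,"fingers": 72},
    {"x": 0.75,"y": 1,"z": 0,"rx": 0,"ry": 0,"rz": -0.051,"fingers": 72},
    {"x": 0.75,"y": 1,"z": 0,"rx": 0,"ry": 0,"rz": -0.051,"fingers": 72},
    {"x": 0.75,"y": 1,"z": 0,"rx": 0,"ry": 0,"rz": -0.051,"fingers": 72},
    {"x": 0.75,"y": 1,"z": 0,"rx": 0,"ry": 0,"rz": -0.051,"fingers": 72}
  ]
}}

```text
time_s: 9.9
ee_pos: [0.5959, 0.1019, 0.1196]
tool_rot: [0.85, -3.023, -0.0]
force: [-1.4, 0.6, 0.1]
width: 0.0717
grip_force: 0.0
```

Request:
{"op": "step_arm", "data": {
  "commands": [
    {"x": 0.17,"y": 0.2,"z": 0,"rx": 0,"ry": 0,"rz": 0,"fingers": 80},
    {"x": 0.34,"y": 0.4,"z": 0,"rx": 0,"ry": 0,"rz": 0,"fingers": 80},
    {"x": 0.504,"y": 0.624,"z": -0.1,"rx": 0,"ry": 0,"rz": 0,"fingers": 80},
    {"x": 0.504,"y": 0.624,"z": -0.3,"rx": 0,"ry": 0,"rz": 0,"fingers": 80},
    {"x": 0.504,"y": 0.624,"z": -0.4,"rx": 0,"ry": 0,"rz": 0,"fingers": 80},
    {"x": 0.504,"y": 0.624,"z": -0.5,"rx": 0,"ry": 0,"rz": 0,"fingers": 80},
    {"x": 0.504,"y": 0.624,"z": -0.5,"rx": 0,"ry": 0,"rz": 0,"fingers": 80},
    {"x": 0.504,"y": 0.624,"z": -0.5,"rx": 0,"ry": 0,"rz": 0,"fingers": 80}
  ]
}}

```text
time_s: 10.7
ee_pos: [0.6725, 0.1953, 0.0451]
tool_rot: [0.848, -3.024, 0.0]
force: [0.3, -0.2, 0.1]
width: 0.0802
grip_force: 0.0
```

```bash
python3 st.py
cat > wal.py <<'E'
from vis import *
T=grab("top","topw");S=grab("side","sidew")
f=lambda h,s,v:v<60
c=blob(T,f,(240,208,320,292));q=blob(S,f,(165,175,250,245))
print(tri(cen(c),cen(q)),[np.round(x,4) for x in box(c,"top",.0235)])
J=np.array([484.6,-47.4]);u=np.array([np.cos(np.radians(33.7)),np.sin(np.radians(33.7))])
d=box(c,"top",.0235)[0]*1e3-J;print("along",d@u,"across",d@[-u[1],u[0]])
a=T[170:310,190:370];b=S[120:260,130:310]
cv2.imwrite('pics/j2.png',cv2.resize(np.hstack([a,b]),(792,308))[...,::-1])
E
python3 wal.py
```

```text
10.7 tcp [672.5 195.3  45.1] close 121.34 tilt [-0.0003 -0.0001] w 80.2 g 0.0 F [ 0.3 -0.2  0.1] q6 -106.1
(array([ 5.14951444e-01, -3.73333420e-04, -1.33035774e-02]), np.float64(0.013865149115322113)) [array([ 0.5199, -0.002 ]), np.float64(-1.4516), array([2.6439, 2.6254])]
along 54.56325561374899 across 18.188195358290447
```

View pics/j2.png

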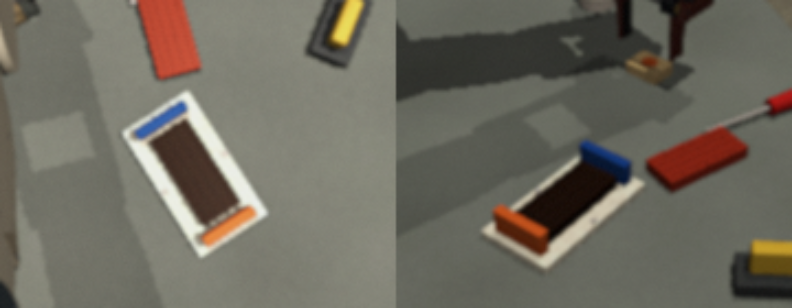

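Walnut lies flat between the stops and is parallel to the jig: crop (195,172) in the top view, (575,200) in the side view. The gripper is over the orange core.

```bash
cat > rel.py <<'E'
from vis import *
import sys
T=cv2.imread(sys.argv[1])[...,::-1].copy()
for t in(85,100,115):
    f=lambda h,s,v:(v<t)&((h<25)|(h>160))
    c=blob(T,f,(255,222,305,280));z=.030
    b=box(c,"top",z);J=np.array([484.6,-47.4]);u=np.array([np.cos(np.radians(33.7)),np.sin(np.radians(33.7))])
    d=b[0]*1e3-J;print(t,np.round(b[0]*1e3,1),np.degrees(b[1]),np.round(b[2],0),"along",d@u,"across",d@[-u[1],u[0]])
E
python3 rel.py pics/topw.png
```

```text
85 [484.8 -46.9] 33.71863150876124 [116.  50.] along 0.4669637954098751 across 0.3430157642956341
100 [484.5 -47. ] 33.654420797939 [118.  51.] along 0.1293587646509065 across 0.3766429863381128
115 [484.  -47.3] 33.63281167625576 [122.  53.] along -0.4534810914799022 across 0.4230840163428262
```

Request:
{"op": "step_arm", "data": {
  "commands": [
    {"x": 0,"y": 0,"z": -0.08,"rx": 0,"ry": 0,"rz": 0,"fingers": 80},
    {"x": 0,"y": 0,"z": -0.16,"rx": 0,"ry": 0,"rz": 0,"fingers": 80},
    {"x": 0,"y": 0,"z": -0.22,"rx": 0,"ry": 0,"rz": 0,"fingers": 80},
    {"x": 0,"y": 0,"z": -0.255,"rx": 0,"ry": 0,"rz": 0,"fingers": 80},
    {"x": 0,"y": 0,"z": -0.272,"rx": 0,"ry": 0,"rz": 0,"fingers": 80},
    {"x": 0,"y": 0,"z": -0.272,"rx": 0,"ry": 0,"rz": 0,"fingers": 80},
    {"x": 0,"y": 0,"z": -0.272,"rx": 0,"ry": 0,"rz": 0,"fingers": 80},
    {"x": 0,"y": 0,"z": -0.272,"rx": 0,"ry": 0,"rz": 0,"fingers": 80}
  ],
  "force": 15
}}

```text
time_s: 11.6
ee_pos: [0.673, 0.1964, 0.0044]
tool_rot: [-0.85, 3.024, -0.0]
force: [-0.4, 0.3, 1.0]
width: 0.08
grip_force: 0.0
```

Request:
{"op": "step_arm", "data": {
  "commands": [
    {"x": 0,"y": 0,"z": 0,"rx": 0,"ry": 0,"rz": 0,"fingers": 48},
    {"x": 0,"y": 0,"z": 0,"rx": 0,"ry": 0,"rz": 0,"fingers": 48},
    {"x": 0,"y": 0,"z": 0,"rx": 0,"ry": 0,"rz": 0,"fingers": 48},
    {"x": 0,"y": 0,"z": 0,"rx": 0,"ry": 0,"rz": 0,"fingers": 48},
    {"x": 0,"y": 0,"z": 0,"rx": 0,"ry": 0,"rz": 0,"fingers": 48},
    {"x": 0,"y": 0,"z": 0,"rx": 0,"ry": 0,"rz": 0,"fingers": 48},
    {"x": 0,"y": 0,"z": 0,"rx": 0,"ry": 0,"rz": 0,"fingers": 48},
    {"x": 0,"y": 0,"z": 0,"rx": 0,"ry": 0,"rz": 0,"fingers": 48}
  ]
}}

```text
time_s: 12.4
ee_pos: [0.6727, 0.1963, 0.0041]
tool_rot: [-0.85, 3.024, 0.0]
force: [0.3, -0.3, 2.2]
width: 0.0537
grip_force: 15.0
```

```bash
python3 st.py
```

```text
12.4 tcp [672.7 196.3   4.1] close 121.41 tilt [0.0001 0.    ] w 53.7 g 15.0 F [ 0.3 -0.3  2.2] q6 -106.1
```

Request:
{"op": "step_arm", "data": {
  "commands": [
    {"x": 0,"y": 0,"z": 0.2,"rx": 0,"ry": 0,"rz": 0,"fingers": 48},
    {"x": 0,"y": 0,"z": 0.4,"rx": 0,"ry": 0,"rz": 0,"fingers": 48},
    {"x": -0.1,"y": -0.12,"z": 0.6,"rx": 0,"ry": 0,"rz": 0,"fingers": 48},
    {"x": -0.25,"y": -0.3,"z": 0.6,"rx": 0,"ry": 0,"rz": 0.051,"fingers": 48},
    {"x": -0.4,"y": -0.48,"z": 0.6,"rx": 0,"ry": 0,"rz": 0.051,"fingers": 48},
    {"x": -0.55,"y": -0.66,"z": 0.6,"rx": 0,"ry": 0,"rz": 0.051,"fingers": 48},
    {"x": -0.7,"y": -0.84,"z": 0.6,"rx": 0,"ry": 0,"rz": 0.051,"fingers": 48},
    {"x": -0.74,"y": -0.88,"z": 0.6,"rx": 0,"ry": 0,"rz": 0.051,"fingers": 48}
  ]
}}

```text
time_s: 13.2
ee_pos: [0.5588, 0.0621, 0.0936]
tool_rot: [0.907, -3.005, -0.0]
force: [-0.5, 0.0, -0.6]
width: 0.0538
grip_force: 15.0
```

Request:
{"op": "step_arm", "data": {
  "commands": [
    {"x": -0.15,"y": -0.18,"z": 0,"rx": 0,"ry": 0,"rz": 0,"fingers": 48},
    {"x": -0.3,"y": -0.36,"z": 0,"rx": 0,"ry": 0,"rz": 0,"fingers": 48},
    {"x": -0.45,"y": -0.54,"z": 0,"rx": 0,"ry": 0,"rz": 0,"fingers": 48},
    {"x": -0.6,"y": -0.72,"z": 0,"rx": 0,"ry": 0,"rz": 0,"fingers": 48},
    {"x": -0.737,"y": -0.891,"z": 0,"rx": 0,"ry": 0,"rz": 0,"fingers": 48},
    {"x": -0.737,"y": -0.891,"z": -0.1,"rx": 0,"ry": 0,"rz": 0,"fingers": 48},
    {"x": -0.737,"y": -0.891,"z": -0.2,"rx": 0,"ry": 0,"rz": 0,"fingers": 48},
    {"x": -0.737,"y": -0.891,"z": -0.2,"rx": 0,"ry": 0,"rz": 0,"fingers": 48}
  ]
}}

```text
time_s: 14.0
ee_pos: [0.4507, -0.0693, 0.0629]
tool_rot: [0.909, -3.005, -0.001]
force: [-0.5, -0.1, 0.0]
width: 0.0538
grip_force: 15.0
```

```bash
python3 st.py
```

```text
14.0 tcp [450.7 -69.3  62.9] close 123.67 tilt [-0.0019  0.0004] w 53.8 g 15.0 F [-0.5 -0.1  0. ] q6 -133.9
```

Request:
{"op": "step_arm", "data": {
  "commands": [
    {"x": 0,"y": 0,"z": -0.06,"rx": 0,"ry": 0,"rz": 0,"fingers": 48},
    {"x": 0,"y": 0,"z": -0.11,"rx": 0,"ry": 0,"rz": 0,"fingers": 48},
    {"x": 0,"y": 0,"z": -0.15,"rx": 0,"ry": 0,"rz": 0,"fingers": 48},
    {"x": 0,"y": 0,"z": -0.17,"rx": 0,"ry": 0,"rz": 0,"fingers": 48},
    {"x": 0,"y": 0,"z": -0.18,"rx": 0,"ry": 0,"rz": 0,"fingers": 48},
    {"x": 0,"y": 0,"z": -0.185,"rx": 0,"ry": 0,"rz": 0,"fingers": 48},
    {"x": 0,"y": 0,"z": -0.185,"rx": 0,"ry": 0,"rz": 0,"fingers": 48},
    {"x": 0,"y": 0,"z": -0.185,"rx": 0,"ry": 0,"rz": 0,"fingers": 48}
  ]
}}

```text
time_s: 14.8
ee_pos: [0.4512, -0.0694, 0.0364]
tool_rot: [-0.911, 3.006, -0.0]
force: [-1.2, 0.6, 0.3]
width: 0.054
grip_force: 15.0
```

```bash
python3 st.py
```

```text
14.8 tcp [451.2 -69.4  36.4] close 123.7 tilt [ 0.0004 -0.0001] w 54.0 g 15.0 F [-1.2  0.6  0.3] q6 -133.9
```

Position is exact. 2.3 mm to contact plus 0.3 mm of overtravel.

Request:
{"op": "step_arm", "data": {
  "commands": [
    {"x": 0,"y": 0,"z": -0.003,"rx": 0,"ry": 0,"rz": 0,"fingers": 48},
    {"x": 0,"y": 0,"z": -0.006,"rx": 0,"ry": 0,"rz": 0,"fingers": 48},
    {"x": 0,"y": 0,"z": -0.009,"rx": 0,"ry": 0,"rz": 0,"fingers": 48},
    {"x": 0,"y": 0,"z": -0.012,"rx": 0,"ry": 0,"rz": 0,"fingers": 48},
    {"x": 0,"y": 0,"z": -0.014,"rx": 0,"ry": 0,"rz": 0,"fingers": 48},
    {"x": 0,"y": 0,"z": -0.016,"rx": 0,"ry": 0,"rz": 0,"fingers": 48},
    {"x": 0,"y": 0,"z": -0.016,"rx": 0,"ry": 0,"rz": 0,"fingers": 48},
    {"x": 0,"y": 0,"z": -0.016,"rx": 0,"ry": 0,"rz": 0,"fingers": 48}
  ]
}}

```text
time_s: 15.6
ee_pos: [0.451, -0.0694, 0.034]
tool_rot: [-0.911, 3.007, -0.0]
force: [-1.5, -0.1, 4.7]
width: 0.0539
grip_force: 15.0
```

```bash
python3 st.py
```

```text
15.6 tcp [451.  -69.4  34. ] close 123.7 tilt [ 0. -0.] w 53.9 g 15.0 F [-1.5 -0.1  4.7] q6 -133.9
```

Request:
{"op": "step_arm", "data": {
  "commands": [
    {"x": 0,"y": 0,"z": 0.001,"rx": 0,"ry": 0,"rz": 0,"fingers": 72},
    {"x": 0,"y": 0,"z": 0.002,"rx": 0,"ry": 0,"rz": 0,"fingers": 72},
    {"x": 0,"y": 0,"z": 0.003,"rx": 0,"ry": 0,"rz": 0,"fingers": 72},
    {"x": 0,"y": 0,"z": 0.003,"rx": 0,"ry": 0,"rz": 0,"fingers": 72},
    {"x": 0,"y": 0,"z": 0.05,"rx": 0,"ry": 0,"rz": 0,"fingers": 72},
    {"x": 0,"y": 0,"z": 0.25,"rx": 0,"ry": 0,"rz": 0,"fingers": 72},
    {"x": 0,"y": 0,"z": 0.5,"rx": 0,"ry": 0,"rz": 0,"fingers": 72},
    {"x": 0,"y": 0,"z": 0.6,"rx": 0,"ry": 0,"rz": 0,"fingers": 72}
  ]
}}

```text
time_s: 16.4
ee_pos: [0.4523, -0.0696, 0.1268]
tool_rot: [-0.91, 3.004, -0.003]
force: [0.5, 0.3, -0.1]
width: 0.0721
grip_force: 0.0
```

Request:
{"op": "step_arm", "data": {
  "commands": [
    {"x": 0.05,"y": -0.2,"z": 0,"rx": 0,"ry": 0,"rz": -0.15,"fingers": 80},
    {"x": 0.1,"y": -0.4,"z": 0,"rx": 0,"ry": 0,"rz": -0.3,"fingers": 80},
    {"x": 0.15,"y": -0.6,"z": 0,"rx": 0,"ry": 0,"rz": -0.45,"fingers": 80},
    {"x": 0.2,"y": -0.8,"z": 0,"rx": 0,"ry": 0,"rz": -0.6,"fingers": 80},
    {"x": 0.236,"y": -0.878,"z": 0,"rx": 0,"ry": 0,"rz": -0.7,"fingers": 80},
    {"x": 0.236,"y": -0.878,"z": 0,"rx": 0,"ry": 0,"rz": -0.8,"fingers": 80},
    {"x": 0.236,"y": -0.878,"z": 0,"rx": 0,"ry": 0,"rz": -0.9,"fingers": 80},
    {"x": 0.236,"y": -0.878,"z": 0,"rx": 0,"ry": 0,"rz": -0.938,"fingers": 80}
  ]
}}

```text
time_s: 17.2
ee_pos: [0.4863, -0.2012, 0.1242]
tool_rot: [0.237, 3.133, 0.0]
force: [-0.2, 0.2, -1.0]
width: 0.08
grip_force: 0.0
```

Request:
{"op": "step_arm", "data": {
  "commands": [
    {"x": 0.05,"y": -0.2,"z": 0,"rx": 0,"ry": 0,"rz": 0,"fingers": 80},
    {"x": 0.1,"y": -0.4,"z": 0,"rx": 0,"ry": 0,"rz": 0,"fingers": 80},
    {"x": 0.15,"y": -0.6,"z": -0.1,"rx": 0,"ry": 0,"rz": 0,"fingers": 80},
    {"x": 0.2,"y": -0.8,"z": -0.2,"rx": 0,"ry": 0,"rz": 0,"fingers": 80},
    {"x": 0.236,"y": -0.878,"z": -0.35,"rx": 0,"ry": 0,"rz": 0,"fingers": 80},
    {"x": 0.236,"y": -0.878,"z": -0.5,"rx": 0,"ry": 0,"rz": 0,"fingers": 80},
    {"x": 0.236,"y": -0.878,"z": -0.52,"rx": 0,"ry": 0,"rz": 0,"fingers": 80},
    {"x": 0.236,"y": -0.878,"z": -0.52,"rx": 0,"ry": 0,"rz": 0,"fingers": 80}
  ]
}}

```text
time_s: 18.0
ee_pos: [0.5213, -0.3322, 0.0455]
tool_rot: [-0.232, -3.131, -0.001]
force: [-0.1, -0.4, -0.4]
width: 0.08
grip_force: 0.0
```

```bash
python3 st.py;cat > see.py <<'E'
import sys
from vis import *
T=grab("top",sys.argv[1]+"t");S=grab("side",sys.argv[1]+"s")
cv2.imwrite(f'pics/{sys.argv[1]}.png',cv2.resize(np.hstack([T[170:310,190:370],S[120:260,130:310]]),(792,308))[...,::-1])
org=lambda h,s,v:(h>=4)&(h<=16)&(s>140)&(v>100)
blu=lambda h,s,v:(h>105)&(h<130)&(s>120)&(v>50)
J=np.array([484.6,-47.4]);u=np.array([.832,.555])
for n,f in(("o",org),("b",blu)):
    try:
        a=cen(blob(T,f,(262,232,295,267)))
        p=plane("top",a,.048)[0]*1e3-J;print(n,np.round(a,1),"along",p@u,"across",p@[-u[1],u[0]])
    except ValueError: print(n,"none")
E
python3 see.py j3
```

```text
18.0 tcp [ 521.3 -332.2   45.5] close 81.54 tilt [-0.0015  0.0011] w 80.0 g 0.0 F [-0.1 -0.4 -0.4] q6 -115.1
o [287.  260.7] along -39.48676307849466 across -0.9263193955377425
b none
```

View pics/j3.png

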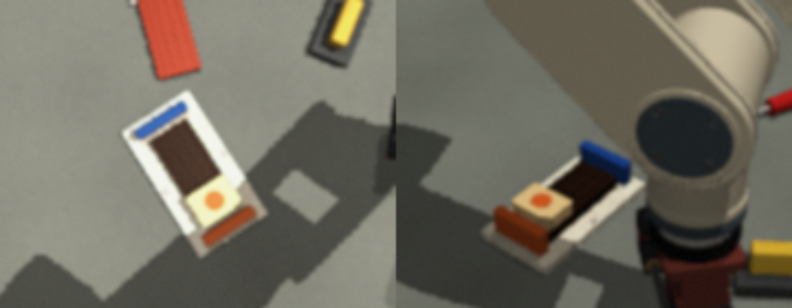

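The orange core sits flush at the orange end of the walnut: crop (214,201) in the top view, (541,201) in the side view. Next is the blue core.

Request:
{"op": "step_arm", "data": {
  "commands": [
    {"x": 0,"y": 0,"z": -0.08,"rx": 0,"ry": 0,"rz": 0,"fingers": 80},
    {"x": 0,"y": 0,"z": -0.16,"rx": 0,"ry": 0,"rz": 0,"fingers": 80},
    {"x": 0,"y": 0,"z": -0.22,"rx": 0,"ry": 0,"rz": 0,"fingers": 80},
    {"x": 0,"y": 0,"z": -0.25,"rx": 0,"ry": 0,"rz": 0,"fingers": 80},
    {"x": 0,"y": 0,"z": -0.27,"rx": 0,"ry": 0,"rz": 0,"fingers": 80},
    {"x": 0,"y": 0,"z": -0.27,"rx": 0,"ry": 0,"rz": 0,"fingers": 80},
    {"x": 0,"y": 0,"z": -0.27,"rx": 0,"ry": 0,"rz": 0,"fingers": 80},
    {"x": 0,"y": 0,"z": -0.27,"rx": 0,"ry": 0,"rz": 0,"fingers": 80}
  ]
}}

```text
time_s: 18.9
ee_pos: [0.5221, -0.333, 0.0057]
tool_rot: [0.233, 3.132, -0.001]
force: [1.1, -0.2, -0.3]
width: 0.0797
grip_force: 0.0
```

Request:
{"op": "step_arm", "data": {
  "commands": [
    {"x": 0,"y": 0,"z": 0,"rx": 0,"ry": 0,"rz": 0,"fingers": 48},
    {"x": 0,"y": 0,"z": 0,"rx": 0,"ry": 0,"rz": 0,"fingers": 48},
    {"x": 0,"y": 0,"z": 0,"rx": 0,"ry": 0,"rz": 0,"fingers": 48},
    {"x": 0,"y": 0,"z": 0,"rx": 0,"ry": 0,"rz": 0,"fingers": 48},
    {"x": 0,"y": 0,"z": 0,"rx": 0,"ry": 0,"rz": 0,"fingers": 48},
    {"x": 0,"y": 0,"z": 0,"rx": 0,"ry": 0,"rz": 0,"fingers": 48},
    {"x": 0,"y": 0,"z": 0,"rx": 0,"ry": 0,"rz": 0,"fingers": 48},
    {"x": 0,"y": 0,"z": 0,"rx": 0,"ry": 0,"rz": 0,"fingers": 48}
  ]
}}

```text
time_s: 19.7
ee_pos: [0.5219, -0.3328, 0.0054]
tool_rot: [0.233, 3.133, -0.0]
force: [-1.1, 0.7, 2.0]
width: 0.0535
grip_force: 15.0
```

```bash
python3 st.py
```

```text
19.7 tcp [ 521.9 -332.8    5.4] close 81.49 tilt [ 0.0001 -0.0001] w 53.5 g 15.0 F [-1.1  0.7  2. ] q6 -115.1
```

Request:
{"op": "step_arm", "data": {
  "commands": [
    {"x": 0,"y": 0,"z": 0.2,"rx": 0,"ry": 0,"rz": 0,"fingers": 48},
    {"x": 0,"y": 0,"z": 0.4,"rx": 0,"ry": 0,"rz": 0,"fingers": 48},
    {"x": 0,"y": 0.1,"z": 0.6,"rx": 0,"ry": 0,"rz": 0.1,"fingers": 48},
    {"x": 0,"y": 0.3,"z": 0.6,"rx": 0,"ry": 0,"rz": 0.2,"fingers": 48},
    {"x": 0,"y": 0.5,"z": 0.6,"rx": 0,"ry": 0,"rz": 0.3,"fingers": 48},
    {"x": 0,"y": 0.7,"z": 0.6,"rx": 0,"ry": 0,"rz": 0.4,"fingers": 48},
    {"x": 0,"y": 0.9,"z": 0.6,"rx": 0,"ry": 0,"rz": 0.5,"fingers": 48},
    {"x": 0,"y": 1,"z": 0.6,"rx": 0,"ry": 0,"rz": 0.6,"fingers": 48}
  ]
}}

```text
time_s: 20.5
ee_pos: [0.5213, -0.1807, 0.0952]
tool_rot: [0.512, -3.099, -0.001]
force: [0.6, -0.3, 0.2]
width: 0.054
grip_force: 15.0
```

Request:
{"op": "step_arm", "data": {
  "commands": [
    {"x": 0,"y": 0.2,"z": 0,"rx": 0,"ry": 0,"rz": 0.1,"fingers": 48},
    {"x": 0,"y": 0.4,"z": 0,"rx": 0,"ry": 0,"rz": 0.2,"fingers": 48},
    {"x": 0,"y": 0.6,"z": 0,"rx": 0,"ry": 0,"rz": 0.3,"fingers": 48},
    {"x": -0.02,"y": 0.8,"z": 0,"rx": 0,"ry": 0,"rz": 0.338,"fingers": 48},
    {"x": -0.027,"y": 0.9,"z": 0,"rx": 0,"ry": 0,"rz": 0.338,"fingers": 48},
    {"x": -0.027,"y": 1,"z": 0,"rx": 0,"ry": 0,"rz": 0.338,"fingers": 48},
    {"x": -0.027,"y": 1,"z": 0,"rx": 0,"ry": 0,"rz": 0.338,"fingers": 48},
    {"x": -0.027,"y": 1,"z": 0,"rx": 0,"ry": 0,"rz": 0.338,"fingers": 48}
  ]
}}

```text
time_s: 21.3
ee_pos: [0.5181, -0.0331, 0.0954]
tool_rot: [-0.911, 3.006, -0.001]
force: [-0.1, -0.2, -0.7]
width: 0.0536
grip_force: 15.0
```

Request:
{"op": "step_arm", "data": {
  "commands": [
    {"x": 0,"y": 0.03,"z": -0.05,"rx": 0,"ry": 0,"rz": 0,"fingers": 48},
    {"x": 0,"y": 0.052,"z": -0.1,"rx": 0,"ry": 0,"rz": 0,"fingers": 48},
    {"x": 0,"y": 0.052,"z": -0.15,"rx": 0,"ry": 0,"rz": 0,"fingers": 48},
    {"x": 0,"y": 0.052,"z": -0.2,"rx": 0,"ry": 0,"rz": 0,"fingers": 48},
    {"x": 0,"y": 0.052,"z": -0.2,"rx": 0,"ry": 0,"rz": 0,"fingers": 48},
    {"x": 0,"y": 0.052,"z": -0.2,"rx": 0,"ry": 0,"rz": 0,"fingers": 48},
    {"x": 0,"y": 0.052,"z": -0.2,"rx": 0,"ry": 0,"rz": 0,"fingers": 48},
    {"x": 0,"y": 0.052,"z": -0.2,"rx": 0,"ry": 0,"rz": 0,"fingers": 48}
  ]
}}

```text
time_s: 22.1
ee_pos: [0.5181, -0.025, 0.0656]
tool_rot: [-0.91, 3.006, -0.0]
force: [-0.2, 0.8, 0.3]
width: 0.0542
grip_force: 15.0
```

```bash
python3 st.py
```

```text
22.1 tcp [518.1 -25.   65.6] close 123.7 tilt [ 0.0006 -0.    ] w 54.2 g 15.0 F [-0.2  0.8  0.3] q6 -127.8
```

Request:
{"op": "step_arm", "data": {
  "commands": [
    {"x": 0,"y": 0,"z": -0.06,"rx": 0,"ry": 0,"rz": 0,"fingers": 48},
    {"x": 0,"y": 0,"z": -0.11,"rx": 0,"ry": 0,"rz": 0,"fingers": 48},
    {"x": 0,"y": 0,"z": -0.15,"rx": 0,"ry": 0,"rz": 0,"fingers": 48},
    {"x": 0,"y": 0,"z": -0.17,"rx": 0,"ry": 0,"rz": 0,"fingers": 48},
    {"x": 0,"y": 0,"z": -0.18,"rx": 0,"ry": 0,"rz": 0,"fingers": 48},
    {"x": 0,"y": 0,"z": -0.187,"rx": 0,"ry": 0,"rz": 0,"fingers": 48},
    {"x": 0,"y": 0,"z": -0.187,"rx": 0,"ry": 0,"rz": 0,"fingers": 48},
    {"x": 0,"y": 0,"z": -0.187,"rx": 0,"ry": 0,"rz": 0,"fingers": 48}
  ]
}}

```text
time_s: 22.9
ee_pos: [0.518, -0.025, 0.0374]
tool_rot: [-0.911, 3.006, -0.0]
force: [0.9, -0.1, -0.0]
width: 0.0538
grip_force: 15.0
```

Request:
{"op": "step_arm", "data": {
  "commands": [
    {"x": 0,"y": 0,"z": -0.003,"rx": 0,"ry": 0,"rz": 0,"fingers": 48},
    {"x": 0,"y": 0,"z": -0.006,"rx": 0,"ry": 0,"rz": 0,"fingers": 48},
    {"x": 0,"y": 0,"z": -0.009,"rx": 0,"ry": 0,"rz": 0,"fingers": 48},
    {"x": 0,"y": 0,"z": -0.012,"rx": 0,"ry": 0,"rz": 0,"fingers": 48},
    {"x": 0,"y": 0,"z": -0.014,"rx": 0,"ry": 0,"rz": 0,"fingers": 48},
    {"x": 0,"y": 0,"z": -0.016,"rx": 0,"ry": 0,"rz": 0,"fingers": 48},
    {"x": 0,"y": 0,"z": -0.016,"rx": 0,"ry": 0,"rz": 0,"fingers": 48},
    {"x": 0,"y": 0,"z": -0.016,"rx": 0,"ry": 0,"rz": 0,"fingers": 48}
  ]
}}

```text
time_s: 23.7
ee_pos: [0.5178, -0.025, 0.0354]
tool_rot: [-0.911, 3.007, -0.0]
force: [-2.7, -0.2, 7.3]
width: 0.054
grip_force: 15.0
```

```bash
python3 st.py
```

```text
23.7 tcp [517.8 -25.   35.4] close 123.71 tilt [ 0.0001 -0.    ] w 54.0 g 15.0 F [-2.7 -0.2  7.3] q6 -127.8
```

Request:
{"op": "step_arm", "data": {
  "commands": [
    {"x": 0,"y": 0,"z": 0.001,"rx": 0,"ry": 0,"rz": 0,"fingers": 70},
    {"x": 0,"y": 0,"z": 0.002,"rx": 0,"ry": 0,"rz": 0,"fingers": 70},
    {"x": 0,"y": 0,"z": 0.003,"rx": 0,"ry": 0,"rz": 0,"fingers": 70},
    {"x": 0,"y": 0,"z": 0.003,"rx": 0,"ry": 0,"rz": 0,"fingers": 70},
    {"x": 0,"y": 0,"z": 0.05,"rx": 0,"ry": 0,"rz": 0,"fingers": 70},
    {"x": 0,"y": 0,"z": 0.25,"rx": 0,"ry": 0,"rz": 0,"fingers": 70},
    {"x": 0,"y": 0,"z": 0.4,"rx": 0,"ry": 0,"rz": 0,"fingers": 70},
    {"x": 0,"y": 0,"z": 0.4,"rx": 0,"ry": 0,"rz": 0,"fingers": 70}
  ]
}}

```text
time_s: 24.5
ee_pos: [0.5199, -0.0251, 0.0978]
tool_rot: [-0.909, 3.002, -0.003]
force: [0.1, -0.2, 0.2]
width: 0.07
grip_force: 0.0
```

Request:
{"op": "step_arm", "data": {
  "commands": [
    {"x": 0.2,"y": 0.02,"z": 0,"rx": 0,"ry": 0,"rz": -0.1,"fingers": 70},
    {"x": 0.4,"y": 0.04,"z": 0,"rx": 0,"ry": 0,"rz": -0.2,"fingers": 70},
    {"x": 0.6,"y": 0.06,"z": 0,"rx": 0,"ry": 0,"rz": -0.3,"fingers": 70},
    {"x": 0.8,"y": 0.08,"z": 0,"rx": 0,"ry": 0,"rz": -0.389,"fingers": 70},
    {"x": 0.95,"y": 0.085,"z": -0.1,"rx": 0,"ry": 0,"rz": -0.389,"fingers": 70},
    {"x": 0.95,"y": 0.085,"z": -0.2,"rx": 0,"ry": 0,"rz": -0.389,"fingers": 70},
    {"x": 0.95,"y": 0.085,"z": -0.3,"rx": 0,"ry": 0,"rz": -0.389,"fingers": 70},
    {"x": 0.95,"y": 0.085,"z": -0.3,"rx": 0,"ry": 0,"rz": -0.389,"fingers": 70}
  ]
}}

```text
time_s: 25.3
ee_pos: [0.6566, -0.0122, 0.0464]
tool_rot: [0.442, -3.104, -0.002]
force: [-1.0, 0.6, 0.4]
width: 0.07
grip_force: 0.0
```

```bash
python3 st.py;python3 see.py j4
```

```text
25.3 tcp [656.6 -12.2  46.4] close 106.2 tilt [-0.0068  0.0002] w 70.0 g 0.0 F [-1.   0.6  0.4] q6 -108.3
o none
b none
```

View pics/j4.png

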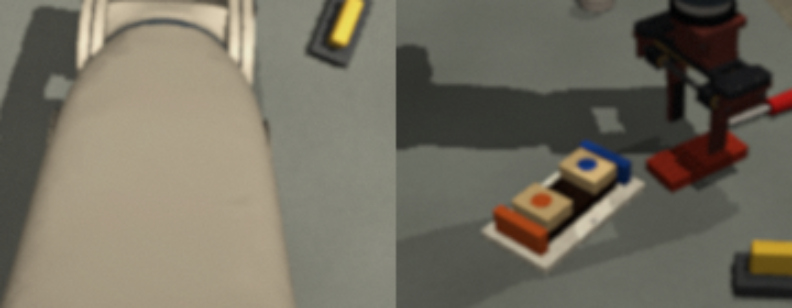

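Both cores sit on the walnut at the proper ends: crop side view (541,201) orange, (587,167) blue. The gripper straddles the cherry.

Request:
{"op": "step_arm", "data": {
  "commands": [
    {"x": 0,"y": 0,"z": 0,"rx": 0,"ry": 0,"rz": 0,"fingers": 70},
    {"x": 0,"y": 0,"z": -0.08,"rx": 0,"ry": 0,"rz": 0,"fingers": 70},
    {"x": 0,"y": 0,"z": -0.16,"rx": 0,"ry": 0,"rz": 0,"fingers": 70},
    {"x": 0,"y": 0,"z": -0.22,"rx": 0,"ry": 0,"rz": 0,"fingers": 70},
    {"x": 0,"y": 0,"z": -0.25,"rx": 0,"ry": 0,"rz": 0,"fingers": 70},
    {"x": 0,"y": 0,"z": -0.27,"rx": 0,"ry": 0,"rz": 0,"fingers": 70},
    {"x": 0,"y": 0,"z": -0.27,"rx": 0,"ry": 0,"rz": 0,"fingers": 70},
    {"x": 0,"y": 0,"z": -0.27,"rx": 0,"ry": 0,"rz": 0,"fingers": 70}
  ],
  "force": 20
}}

```text
time_s: 26.2
ee_pos: [0.6605, -0.0123, 0.0095]
tool_rot: [-0.443, 3.11, -0.0]
force: [0.2, -0.4, -0.4]
width: 0.0697
grip_force: 0.0
```

```bash
python3 st.py
```

```text
26.2 tcp [660.5 -12.3   9.5] close 106.2 tilt [ 0.0003 -0.    ] w 69.7 g 0.0 F [ 0.2 -0.4 -0.4] q6 -108.3
```

Down 5 mm more, then close.

Request:
{"op": "step_arm", "data": {
  "commands": [
    {"x": 0,"y": 0,"z": -0.015,"rx": 0,"ry": 0,"rz": 0,"fingers": 70},
    {"x": 0,"y": 0,"z": -0.03,"rx": 0,"ry": 0,"rz": 0,"fingers": 70},
    {"x": 0,"y": 0,"z": -0.033,"rx": 0,"ry": 0,"rz": 0,"fingers": 48},
    {"x": 0,"y": 0,"z": -0.033,"rx": 0,"ry": 0,"rz": 0,"fingers": 48},
    {"x": 0,"y": 0,"z": -0.033,"rx": 0,"ry": 0,"rz": 0,"fingers": 48},
    {"x": 0,"y": 0,"z": -0.033,"rx": 0,"ry": 0,"rz": 0,"fingers": 48},
    {"x": 0,"y": 0,"z": -0.033,"rx": 0,"ry": 0,"rz": 0,"fingers": 48},
    {"x": 0,"y": 0,"z": -0.033,"rx": 0,"ry": 0,"rz": 0,"fingers": 48}
  ]
}}

```text
time_s: 27.0
ee_pos: [0.6603, -0.0123, 0.0044]
tool_rot: [0.443, -3.11, 0.0]
force: [0.4, -0.0, -0.6]
width: 0.054
grip_force: 20.0
```

```bash
python3 st.py
```

```text
27.0 tcp [660.3 -12.3   4.4] close 106.2 tilt [-0. -0.] w 54.0 g 20.0 F [ 0.4 -0.  -0.6] q6 -108.3
```

Request:
{"op": "step_arm", "data": {
  "commands": [
    {"x": 0,"y": 0,"z": 0.2,"rx": 0,"ry": 0,"rz": 0,"fingers": 48},
    {"x": 0,"y": 0,"z": 0.4,"rx": 0,"ry": 0,"rz": 0,"fingers": 48},
    {"x": 0,"y": 0,"z": 0.6,"rx": 0,"ry": 0,"rz": 0,"fingers": 48},
    {"x": -0.1,"y": 0,"z": 0.7,"rx": 0,"ry": 0,"rz": 0.1,"fingers": 48},
    {"x": -0.2,"y": -0.1,"z": 0.7,"rx": 0,"ry": 0,"rz": 0.2,"fingers": 48},
    {"x": -0.3,"y": -0.1,"z": 0.7,"rx": 0,"ry": 0,"rz": 0.3,"fingers": 48},
    {"x": -0.4,"y": -0.1,"z": 0.7,"rx": 0,"ry": 0,"rz": 0.389,"fingers": 48},
    {"x": -0.5,"y": -0.1,"z": 0.7,"rx": 0,"ry": 0,"rz": 0.389,"fingers": 48}
  ]
}}

```text
time_s: 27.8
ee_pos: [0.5847, -0.0274, 0.1096]
tool_rot: [-0.913, 3.006, -0.0]
force: [0.5, 0.2, -1.5]
width: 0.0537
grip_force: 20.0
```

Request:
{"op": "step_arm", "data": {
  "commands": [
    {"x": -0.2,"y": -0.05,"z": 0,"rx": 0,"ry": 0,"rz": 0,"fingers": 48},
    {"x": -0.4,"y": -0.1,"z": 0,"rx": 0,"ry": 0,"rz": 0,"fingers": 48},
    {"x": -0.6,"y": -0.13,"z": 0,"rx": 0,"ry": 0,"rz": 0,"fingers": 48},
    {"x": -0.672,"y": -0.133,"z": 0,"rx": 0,"ry": 0,"rz": 0,"fingers": 48},
    {"x": -0.672,"y": -0.133,"z": -0.1,"rx": 0,"ry": 0,"rz": 0,"fingers": 48},
    {"x": -0.672,"y": -0.133,"z": -0.2,"rx": 0,"ry": 0,"rz": 0,"fingers": 48},
    {"x": -0.672,"y": -0.133,"z": -0.2,"rx": 0,"ry": 0,"rz": 0,"fingers": 48},
    {"x": -0.672,"y": -0.133,"z": -0.2,"rx": 0,"ry": 0,"rz": 0,"fingers": 48}
  ]
}}

```text
time_s: 28.6
ee_pos: [0.4852, -0.0471, 0.0796]
tool_rot: [-0.911, 3.006, -0.0]
force: [0.0, 0.0, -1.5]
width: 0.0538
grip_force: 20.0
```

```bash
python3 st.py
```

```text
28.6 tcp [485.2 -47.1  79.6] close 123.71 tilt [ 0.0001 -0.    ] w 53.8 g 20.0 F [ 0.   0.  -1.5] q6 -130.7
```

Request:
{"op": "step_arm", "data": {
  "commands": [
    {"x": 0,"y": 0,"z": -0.05,"rx": 0,"ry": 0,"rz": 0,"fingers": 48},
    {"x": 0,"y": 0,"z": -0.1,"rx": 0,"ry": 0,"rz": 0,"fingers": 48},
    {"x": 0,"y": 0,"z": -0.13,"rx": 0,"ry": 0,"rz": 0,"fingers": 48},
    {"x": 0,"y": 0,"z": -0.15,"rx": 0,"ry": 0,"rz": 0,"fingers": 48},
    {"x": 0,"y": 0,"z": -0.16,"rx": 0,"ry": 0,"rz": 0,"fingers": 48},
    {"x": 0,"y": 0,"z": -0.166,"rx": 0,"ry": 0,"rz": 0,"fingers": 48},
    {"x": 0,"y": 0,"z": -0.166,"rx": 0,"ry": 0,"rz": 0,"fingers": 48},
    {"x": 0,"y": 0,"z": -0.166,"rx": 0,"ry": 0,"rz": 0,"fingers": 48}
  ]
}}

```text
time_s: 29.4
ee_pos: [0.4846, -0.0472, 0.0547]
tool_rot: [-0.911, 3.006, -0.0]
force: [-0.3, 0.3, -0.1]
width: 0.0541
grip_force: 20.0
```

Request:
{"op": "step_arm", "data": {
  "commands": [
    {"x": 0,"y": 0,"z": -0.003,"rx": 0,"ry": 0,"rz": 0,"fingers": 48},
    {"x": 0,"y": 0,"z": -0.006,"rx": 0,"ry": 0,"rz": 0,"fingers": 48},
    {"x": 0,"y": 0,"z": -0.009,"rx": 0,"ry": 0,"rz": 0,"fingers": 48},
    {"x": 0,"y": 0,"z": -0.012,"rx": 0,"ry": 0,"rz": 0,"fingers": 48},
    {"x": 0,"y": 0,"z": -0.014,"rx": 0,"ry": 0,"rz": 0,"fingers": 48},
    {"x": 0,"y": 0,"z": -0.015,"rx": 0,"ry": 0,"rz": 0,"fingers": 48},
    {"x": 0,"y": 0,"z": -0.015,"rx": 0,"ry": 0,"rz": 0,"fingers": 48},
    {"x": 0,"y": 0,"z": -0.015,"rx": 0,"ry": 0,"rz": 0,"fingers": 48}
  ]
}}

```text
time_s: 30.2
ee_pos: [0.4845, -0.0472, 0.0524]
tool_rot: [-0.911, 3.007, 0.0]
force: [-0.3, -0.0, 2.0]
width: 0.0538
grip_force: 20.0
```

```bash
python3 st.py
```

```text
30.2 tcp [484.5 -47.2  52.4] close 123.71 tilt [0. 0.] w 53.8 g 20.0 F [-0.3 -0.   2. ] q6 -130.7
```

Request:
{"op": "step_arm", "data": {
  "commands": [
    {"x": 0,"y": 0,"z": -0.001,"rx": 0,"ry": 0,"rz": 0,"fingers": 48},
    {"x": 0,"y": 0,"z": -0.001,"rx": 0,"ry": 0,"rz": 0,"fingers": 72},
    {"x": 0,"y": 0,"z": 0,"rx": 0,"ry": 0,"rz": 0,"fingers": 72},
    {"x": 0,"y": 0,"z": 0,"rx": 0,"ry": 0,"rz": 0,"fingers": 72},
    {"x": 0,"y": 0,"z": 0,"rx": 0,"ry": 0,"rz": 0,"fingers": 72},
    {"x": 0,"y": 0,"z": 0.1,"rx": 0,"ry": 0,"rz": 0,"fingers": 72},
    {"x": 0,"y": 0,"z": 0.3,"rx": 0,"ry": 0,"rz": 0,"fingers": 72},
    {"x": 0,"y": 0,"z": 0.5,"rx": 0,"ry": 0,"rz": 0,"fingers": 72}
  ]
}}

```text
time_s: 31.0
ee_pos: [0.4839, -0.0471, 0.1276]
tool_rot: [0.91, -3.005, -0.001]
force: [0.3, -0.5, -0.4]
width: 0.072
grip_force: 0.0
```

Request:
{"op": "step_arm", "data": {
  "commands": [
    {"x": 0.15,"y": -0.15,"z": 0,"rx": 0,"ry": 0,"rz": -0.1,"fingers": 60},
    {"x": 0.3,"y": -0.3,"z": 0,"rx": 0,"ry": 0,"rz": -0.22,"fingers": 60},
    {"x": 0.45,"y": -0.45,"z": 0,"rx": 0,"ry": 0,"rz": -0.34,"fingers": 60},
    {"x": 0.6,"y": -0.6,"z": 0,"rx": 0,"ry": 0,"rz": -0.46,"fingers": 60},
    {"x": 0.75,"y": -0.75,"z": 0,"rx": 0,"ry": 0,"rz": -0.58,"fingers": 60},
    {"x": 0.8,"y": -0.8,"z": 0,"rx": 0,"ry": 0,"rz": -0.7,"fingers": 60},
    {"x": 0.8,"y": -0.8,"z": 0,"rx": 0,"ry": 0,"rz": -0.7,"fingers": 60},
    {"x": 0.8,"y": -0.8,"z": 0,"rx": 0,"ry": 0,"rz": -0.7,"fingers": 60}
  ]
}}

```text
time_s: 31.8
ee_pos: [0.6037, -0.1669, 0.1268]
tool_rot: [0.064, -3.14, -0.001]
force: [-0.9, 0.1, -0.3]
width: 0.0601
grip_force: 0.0
```

Request:
{"op": "step_arm", "data": {
  "commands": [
    {"x": 0.15,"y": -0.15,"z": 0,"rx": 0,"ry": 0,"rz": -0.1,"fingers": 60},
    {"x": 0.3,"y": -0.3,"z": 0,"rx": 0,"ry": 0,"rz": -0.22,"fingers": 60},
    {"x": 0.407,"y": -0.387,"z": 0,"rx": 0,"ry": 0,"rz": -0.34,"fingers": 60},
    {"x": 0.407,"y": -0.387,"z": 0,"rx": 0,"ry": 0,"rz": -0.46,"fingers": 60},
    {"x": 0.407,"y": -0.387,"z": -0.1,"rx": 0,"ry": 0,"rz": -0.544,"fingers": 60},
    {"x": 0.407,"y": -0.387,"z": -0.2,"rx": 0,"ry": 0,"rz": -0.544,"fingers": 60},
    {"x": 0.407,"y": -0.387,"z": -0.3,"rx": 0,"ry": 0,"rz": -0.544,"fingers": 60},
    {"x": 0.407,"y": -0.387,"z": -0.3,"rx": 0,"ry": 0,"rz": -0.544,"fingers": 60}
  ]
}}

```text
time_s: 32.6
ee_pos: [0.6634, -0.224, 0.0792]
tool_rot: [-0.602, -3.078, -0.001]
force: [-0.6, -0.1, -0.8]
width: 0.0601
grip_force: 0.0
```

```bash
python3 st.py;python3 see.py j5
python3 - <<'E'
from vis import *
T=cv2.imread("pics/j5t.png")[...,::-1].copy()
red=lambda h,s,v:((h<4)|(h>172))&(s>140)&(v>60)
b=box(blob(T,red,(250,220,310,280)),"top",.064);J=np.array([484.6,-47.4]);u=np.array([.832,.555])
d=b[0]*1e3-J;print(np.degrees(b[1]),b[2],"along",d@u,"across",d@[-u[1],u[0]])
E
```

```text
32.6 tcp [ 663.4 -224.    79.2] close 67.86 tilt [-0.0049  0.0018] w 60.1 g 0.0 F [-0.6 -0.1 -0.8] q6 -87.5
o [278. 248.] along -0.507360135948641 across 0.9820941486355527
b noneTraceback (most recent call last):
  File "<stdin>", line 4, in <module>
  File "vis.py", line 30, in blob
    c=max(cs,key=cv2.contourArea)[:,0,:].astype(float)
      ~~~^^^^^^^^^^^^^^^^^^^^^^^^
ValueError: max() iterable argument is empty
```

View pics/j5.png

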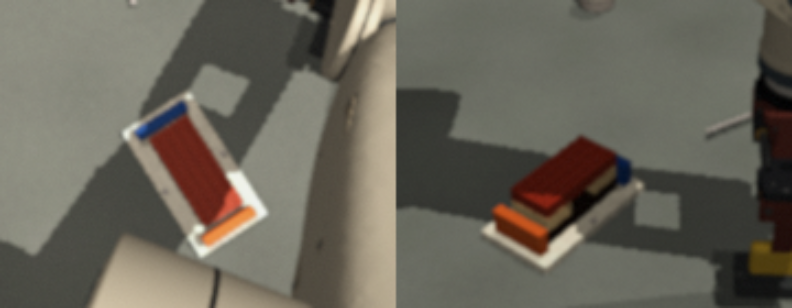

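The cherry lies flat and aligned on the cores: crop (195,172) top, (565,172) side. The gripper is above the weight's bar.

Request:
{"op": "step_arm", "data": {
  "commands": [
    {"x": 0,"y": 0,"z": 0,"rx": 0,"ry": 0,"rz": 0,"fingers": 60},
    {"x": 0,"y": 0,"z": -0.1,"rx": 0,"ry": 0,"rz": 0,"fingers": 60},
    {"x": 0,"y": 0,"z": -0.2,"rx": 0,"ry": 0,"rz": 0,"fingers": 60},
    {"x": 0,"y": 0,"z": -0.28,"rx": 0,"ry": 0,"rz": 0,"fingers": 60},
    {"x": 0,"y": 0,"z": -0.32,"rx": 0,"ry": 0,"rz": 0,"fingers": 60},
    {"x": 0,"y": 0,"z": -0.32,"rx": 0,"ry": 0,"rz": 0,"fingers": 60},
    {"x": 0,"y": 0,"z": -0.32,"rx": 0,"ry": 0,"rz": 0,"fingers": 60},
    {"x": 0,"y": 0,"z": -0.32,"rx": 0,"ry": 0,"rz": 0,"fingers": 60}
  ],
  "force": 50
}}

```text
time_s: 33.5
ee_pos: [0.666, -0.2254, 0.0348]
tool_rot: [0.607, 3.081, -0.0]
force: [-0.5, 0.1, 0.7]
width: 0.0602
grip_force: 0.0
```

```bash
python3 st.py
```

```text
33.5 tcp [ 666.  -225.4   34.8] close 67.72 tilt [ 0.0009 -0.0003] w 60.2 g 0.0 F [-0.5  0.1  0.7] q6 -87.4
```

Request:
{"op": "step_arm", "data": {
  "commands": [
    {"x": 0,"y": 0,"z": -0.03,"rx": 0,"ry": 0,"rz": 0,"fingers": 60},
    {"x": 0,"y": 0,"z": -0.05,"rx": 0,"ry": 0,"rz": 0,"fingers": 60},
    {"x": 0,"y": 0,"z": -0.063,"rx": 0,"ry": 0,"rz": 0,"fingers": 60},
    {"x": 0,"y": 0,"z": -0.063,"rx": 0,"ry": 0,"rz": 0,"fingers": 40},
    {"x": 0,"y": 0,"z": -0.063,"rx": 0,"ry": 0,"rz": 0,"fingers": 14},
    {"x": 0,"y": 0,"z": -0.063,"rx": 0,"ry": 0,"rz": 0,"fingers": 14},
    {"x": 0,"y": 0,"z": -0.063,"rx": 0,"ry": 0,"rz": 0,"fingers": 14},
    {"x": 0,"y": 0,"z": -0.063,"rx": 0,"ry": 0,"rz": 0,"fingers": 14}
  ]
}}

```text
time_s: 34.3
ee_pos: [0.6656, -0.2252, 0.0249]
tool_rot: [0.607, 3.082, -0.0]
force: [-0.5, 0.3, -0.6]
width: 0.0236
grip_force: 0.0
```

Request:
{"op": "step_arm", "data": {
  "commands": [
    {"x": 0,"y": 0,"z": 0,"rx": 0,"ry": 0,"rz": 0,"fingers": 14},
    {"x": 0,"y": 0,"z": 0,"rx": 0,"ry": 0,"rz": 0,"fingers": 14},
    {"x": 0,"y": 0,"z": 0,"rx": 0,"ry": 0,"rz": 0,"fingers": 14},
    {"x": 0,"y": 0,"z": 0,"rx": 0,"ry": 0,"rz": 0,"fingers": 14},
    {"x": 0,"y": 0,"z": 0,"rx": 0,"ry": 0,"rz": 0,"fingers": 14},
    {"x": 0,"y": 0,"z": 0,"rx": 0,"ry": 0,"rz": 0,"fingers": 14},
    {"x": 0,"y": 0,"z": 0,"rx": 0,"ry": 0,"rz": 0,"fingers": 14},
    {"x": 0,"y": 0,"z": 0,"rx": 0,"ry": 0,"rz": 0,"fingers": 14}
  ]
}}

```text
time_s: 35.1
ee_pos: [0.6657, -0.2252, 0.0249]
tool_rot: [0.607, 3.082, 0.0]
force: [-0.3, 0.6, 2.2]
width: 0.0197
grip_force: 50.0
```

```bash
python3 st.py
```

```text
35.1 tcp [ 665.7 -225.2   24.9] close 67.72 tilt [ 0.0002 -0.    ] w 19.7 g 50.0 F [-0.3  0.6  2.2] q6 -87.4
```

Request:
{"op": "step_arm", "data": {
  "commands": [
    {"x": 0,"y": 0,"z": 0.03,"rx": 0,"ry": 0,"rz": 0,"fingers": 14},
    {"x": 0,"y": 0,"z": 0.12,"rx": 0,"ry": 0,"rz": 0,"fingers": 14},
    {"x": 0,"y": 0,"z": 0.25,"rx": 0,"ry": 0,"rz": 0,"fingers": 14},
    {"x": 0,"y": 0,"z": 0.4,"rx": 0,"ry": 0,"rz": 0,"fingers": 14},
    {"x": 0,"y": 0,"z": 0.55,"rx": 0,"ry": 0,"rz": 0.05,"fingers": 14},
    {"x": 0,"y": 0,"z": 0.68,"rx": 0,"ry": 0,"rz": 0.1,"fingers": 14},
    {"x": 0,"y": 0,"z": 0.75,"rx": 0,"ry": 0,"rz": 0.17,"fingers": 14},
    {"x": 0,"y": 0,"z": 0.75,"rx": 0,"ry": 0,"rz": 0.244,"fingers": 14}
  ]
}}

```text
time_s: 35.9
ee_pos: [0.667, -0.2258, 0.1414]
tool_rot: [0.305, 3.122, -0.002]
force: [0.7, -0.3, -8.2]
width: 0.0199
grip_force: 50.0
```

```bash
python3 st.py
```

```text
35.9 tcp [ 667.  -225.8  141.4] close 78.84 tilt [ 0.0046 -0.0017] w 19.9 g 50.0 F [ 0.7 -0.3 -8.2] q6 -98.5
```

Request:
{"op": "step_arm", "data": {
  "commands": [
    {"x": -0.05,"y": 0.05,"z": 0,"rx": 0,"ry": 0,"rz": 0.08,"fingers": 14},
    {"x": -0.15,"y": 0.15,"z": 0,"rx": 0,"ry": 0,"rz": 0.16,"fingers": 14},
    {"x": -0.28,"y": 0.28,"z": 0,"rx": 0,"ry": 0,"rz": 0.24,"fingers": 14},
    {"x": -0.41,"y": 0.41,"z": 0,"rx": 0,"ry": 0,"rz": 0.32,"fingers": 14},
    {"x": -0.54,"y": 0.54,"z": 0,"rx": 0,"ry": 0,"rz": 0.4,"fingers": 14},
    {"x": -0.65,"y": 0.65,"z": 0,"rx": 0,"ry": 0,"rz": 0.48,"fingers": 14},
    {"x": -0.7,"y": 0.7,"z": 0,"rx": 0,"ry": 0,"rz": 0.5,"fingers": 14},
    {"x": -0.7,"y": 0.7,"z": 0,"rx": 0,"ry": 0,"rz": 0.5,"fingers": 14}
  ]
}}

```text
time_s: 36.7
ee_pos: [0.5601, -0.1196, 0.1384]
tool_rot: [-0.307, 3.126, -0.0]
force: [0.1, 0.1, -7.5]
width: 0.0197
grip_force: 50.0
```

Request:
{"op": "step_arm", "data": {
  "commands": [
    {"x": -0.08,"y": 0.08,"z": 0,"rx": 0,"ry": 0,"rz": 0.08,"fingers": 14},
    {"x": -0.18,"y": 0.18,"z": 0,"rx": 0,"ry": 0,"rz": 0.18,"fingers": 14},
    {"x": -0.3,"y": 0.28,"z": 0,"rx": 0,"ry": 0,"rz": 0.28,"fingers": 14},
    {"x": -0.4,"y": 0.38,"z": 0,"rx": 0,"ry": 0,"rz": 0.38,"fingers": 14},
    {"x": -0.48,"y": 0.46,"z": 0,"rx": 0,"ry": 0,"rz": 0.46,"fingers": 14},
    {"x": -0.508,"y": 0.487,"z": 0,"rx": 0,"ry": 0,"rz": 0.5,"fingers": 14},
    {"x": -0.508,"y": 0.487,"z": 0,"rx": 0,"ry": 0,"rz": 0.5,"fingers": 14},
    {"x": -0.508,"y": 0.487,"z": 0,"rx": 0,"ry": 0,"rz": 0.5,"fingers": 14}
  ]
}}

```text
time_s: 37.5
ee_pos: [0.486, -0.0479, 0.1379]
tool_rot: [-0.908, 3.006, -0.002]
force: [0.6, -0.6, -7.5]
width: 0.0195
grip_force: 50.0
```

```bash
python3 st.py
```

```text
37.5 tcp [486.  -47.9 137.9] close 123.61 tilt [ 0.0023 -0.0005] w 19.5 g 50.0 F [ 0.6 -0.6 -7.5] q6 -130.6
```

Request:
{"op": "step_arm", "data": {
  "commands": [
    {"x": 0,"y": 0,"z": -0.06,"rx": 0,"ry": 0,"rz": 0,"fingers": 14},
    {"x": 0,"y": 0,"z": -0.13,"rx": 0,"ry": 0,"rz": 0,"fingers": 14},
    {"x": 0,"y": 0,"z": -0.19,"rx": 0,"ry": 0,"rz": 0,"fingers": 14},
    {"x": 0,"y": 0,"z": -0.24,"rx": 0,"ry": 0,"rz": 0,"fingers": 14},
    {"x": 0,"y": 0,"z": -0.27,"rx": 0,"ry": 0,"rz": 0,"fingers": 14},
    {"x": 0,"y": 0,"z": -0.28,"rx": 0,"ry": 0,"rz": 0,"fingers": 14},
    {"x": 0,"y": 0,"z": -0.28,"rx": 0,"ry": 0,"rz": 0,"fingers": 14},
    {"x": 0,"y": 0,"z": -0.28,"rx": 0,"ry": 0,"rz": 0,"fingers": 14}
  ]
}}

```text
time_s: 38.3
ee_pos: [0.4846, -0.0472, 0.0956]
tool_rot: [-0.911, 3.006, -0.0]
force: [-0.4, -0.1, -6.9]
width: 0.0195
grip_force: 50.0
```

```bash
python3 st.py
```

```text
38.3 tcp [484.6 -47.2  95.6] close 123.71 tilt [ 0.0005 -0.0001] w 19.5 g 50.0 F [-0.4 -0.1 -6.9] q6 -130.7
```

Request:
{"op": "step_arm", "data": {
  "commands": [
    {"x": 0,"y": 0,"z": -0.006,"rx": 0,"ry": 0,"rz": 0,"fingers": 14},
    {"x": 0,"y": 0,"z": -0.012,"rx": 0,"ry": 0,"rz": 0,"fingers": 14},
    {"x": 0,"y": 0,"z": -0.018,"rx": 0,"ry": 0,"rz": 0,"fingers": 14},
    {"x": 0,"y": 0,"z": -0.023,"rx": 0,"ry": 0,"rz": 0,"fingers": 14},
    {"x": 0,"y": 0,"z": -0.026,"rx": 0,"ry": 0,"rz": 0,"fingers": 14},
    {"x": 0,"y": 0,"z": -0.029,"rx": 0,"ry": 0,"rz": 0,"fingers": 14},
    {"x": 0,"y": 0,"z": -0.03,"rx": 0,"ry": 0,"rz": 0,"fingers": 14},
    {"x": 0,"y": 0,"z": -0.03,"rx": 0,"ry": 0,"rz": 0,"fingers": 14}
  ]
}}

```text
time_s: 39.1
ee_pos: [0.4843, -0.0472, 0.0909]
tool_rot: [0.911, -3.007, -0.0]
force: [-0.9, 0.0, -6.5]
width: 0.0198
grip_force: 50.0
```

```bash
python3 st.py
```

```text
39.1 tcp [484.3 -47.2  90.9] close 123.7 tilt [-0.0001 -0.    ] w 19.8 g 50.0 F [-0.9  0.  -6.5] q6 -130.7
```

Not yet loaded; lower in 0.15 mm steps.

Request:
{"op": "step_arm", "data": {
  "commands": [
    {"x": 0,"y": 0,"z": -0.001,"rx": 0,"ry": 0,"rz": 0,"fingers": 14},
    {"x": 0,"y": 0,"z": -0.002,"rx": 0,"ry": 0,"rz": 0,"fingers": 14},
    {"x": 0,"y": 0,"z": -0.003,"rx": 0,"ry": 0,"rz": 0,"fingers": 14},
    {"x": 0,"y": 0,"z": -0.003,"rx": 0,"ry": 0,"rz": 0,"fingers": 14},
    {"x": 0,"y": 0,"z": -0.003,"rx": 0,"ry": 0,"rz": 0,"fingers": 14},
    {"x": 0,"y": 0,"z": -0.003,"rx": 0,"ry": 0,"rz": 0,"fingers": 14},
    {"x": 0,"y": 0,"z": -0.003,"rx": 0,"ry": 0,"rz": 0,"fingers": 14},
    {"x": 0,"y": 0,"z": -0.003,"rx": 0,"ry": 0,"rz": 0,"fingers": 14}
  ]
}}

```text
time_s: 39.9
ee_pos: [0.4844, -0.0472, 0.0909]
tool_rot: [-0.911, 3.007, -0.0]
force: [-4.3, 1.1, 6.2]
width: 0.0197
grip_force: 50.0
```

```bash
python3 st.py
```

```text
39.9 tcp [484.4 -47.2  90.9] close 123.7 tilt [ 0.0002 -0.    ] w 19.7 g 50.0 F [-4.3  1.1  6.2] q6 -130.7
```

Request:
{"op": "step_arm", "data": {
  "commands": [
    {"x": 0,"y": 0,"z": 0.001,"rx": 0,"ry": 0,"rz": 0,"fingers": 24},
    {"x": 0,"y": 0,"z": 0.001,"rx": 0,"ry": 0,"rz": 0,"fingers": 40},
    {"x": 0,"y": 0,"z": 0.001,"rx": 0,"ry": 0,"rz": 0,"fingers": 50},
    {"x": 0,"y": 0,"z": 0.001,"rx": 0,"ry": 0,"rz": 0,"fingers": 50},
    {"x": 0,"y": 0,"z": 0.05,"rx": 0,"ry": 0,"rz": 0,"fingers": 50},
    {"x": 0,"y": 0,"z": 0.25,"rx": 0,"ry": 0,"rz": 0,"fingers": 50},
    {"x": 0,"y": 0,"z": 0.5,"rx": 0,"ry": 0,"rz": 0,"fingers": 50},
    {"x": 0,"y": 0,"z": 0.6,"rx": 0,"ry": 0,"rz": 0,"fingers": 50}
  ]
}}

```text
time_s: 40.7
ee_pos: [0.4859, -0.0474, 0.1837]
tool_rot: [-0.91, 3.003, -0.003]
force: [0.3, 0.5, 0.1]
width: 0.0503
grip_force: 0.0
```

Request:
{"op": "step_arm", "data": {
  "commands": [
    {"x": 0,"y": 0.2,"z": 0.1,"rx": 0,"ry": 0,"rz": 0,"fingers": 50},
    {"x": 0,"y": 0.4,"z": 0.1,"rx": 0,"ry": 0,"rz": 0,"fingers": 50},
    {"x": 0,"y": 0.6,"z": 0.1,"rx": 0,"ry": 0,"rz": 0,"fingers": 50},
    {"x": 0,"y": 0.8,"z": 0.1,"rx": 0,"ry": 0,"rz": 0,"fingers": 50},
    {"x": 0,"y": 1,"z": 0.1,"rx": 0,"ry": 0,"rz": 0,"fingers": 50},
    {"x": 0,"y": 1,"z": 0.1,"rx": 0,"ry": 0,"rz": 0,"fingers": 50},
    {"x": 0,"y": 1,"z": 0.1,"rx": 0,"ry": 0,"rz": 0,"fingers": 50},
    {"x": 0,"y": 1,"z": 0.1,"rx": 0,"ry": 0,"rz": 0,"fingers": 50}
  ]
}}

```text
time_s: 41.5
ee_pos: [0.4843, 0.1021, 0.1955]
tool_rot: [0.91, -3.007, 0.0]
force: [0.6, -0.8, 0.6]
width: 0.0499
grip_force: 0.0
```

Request:
{"op": "step_arm", "data": {
  "commands": [
    {"x": 0,"y": 0.2,"z": 0,"rx": 0,"ry": 0,"rz": 0,"fingers": 50},
    {"x": 0,"y": 0.4,"z": 0,"rx": 0,"ry": 0,"rz": 0,"fingers": 50},
    {"x": 0,"y": 0.6,"z": 0,"rx": 0,"ry": 0,"rz": 0,"fingers": 50},
    {"x": 0,"y": 0.8,"z": 0,"rx": 0,"ry": 0,"rz": 0,"fingers": 50},
    {"x": 0,"y": 0.8,"z": 0,"rx": 0,"ry": 0,"rz": 0,"fingers": 50},
    {"x": 0,"y": 0.8,"z": 0,"rx": 0,"ry": 0,"rz": 0,"fingers": 50},
    {"x": 0,"y": 0.8,"z": 0,"rx": 0,"ry": 0,"rz": 0,"fingers": 50},
    {"x": 0,"y": 0.8,"z": 0,"rx": 0,"ry": 0,"rz": 0,"fingers": 50}
  ]
}}

```text
time_s: 42.3
ee_pos: [0.4844, 0.2215, 0.1954]
tool_rot: [0.908, -3.007, 0.0]
force: [-0.3, -0.4, 0.8]
width: 0.05
grip_force: 0.0
```

```bash
python3 st.py;python3 see.py j6
python3 - <<'E'
from vis import *
T=cv2.imread("pics/j6t.png")[...,::-1].copy()
J=np.array([484.6,-47.4]);u=np.array([.832,.555])
for n,f,z in(("bar",lambda h,s,v:(h>18)&(h<32)&(s>150)&(v>90),.12),("jig",lambda h,s,v:((v>125)&(s<60))|(((h<32)|((h>105)&(h<130)))&(s>120)&(v>60)),.009)):
    b=box(blob(T,f,(240,208,320,292)),"top",z)
    d=b[0]*1e3-J;print(n,np.degrees(b[1]),b[2],"along",d@u,"across",d@[-u[1],u[0]])
E
```

```text
42.3 tcp [484.4 221.5 195.4] close 123.61 tilt [-0.0003 -0.0003] w 50.0 g 0.0 F [-0.3 -0.4  0.8] q6 -100.3
o [290.8 264.1] along -51.80050838421623 across -4.539200591675353
b none
bar 33.845284509550645 (60.76939010620117, 21.395172119140625) along 0.29102011561288144 across 0.03435358450926196
jig 0.5886173345741786 (220.51524353027344, 215.70848083496094) along -3.8699720756168414 across -3.0704821247764236
```

View pics/j6.png

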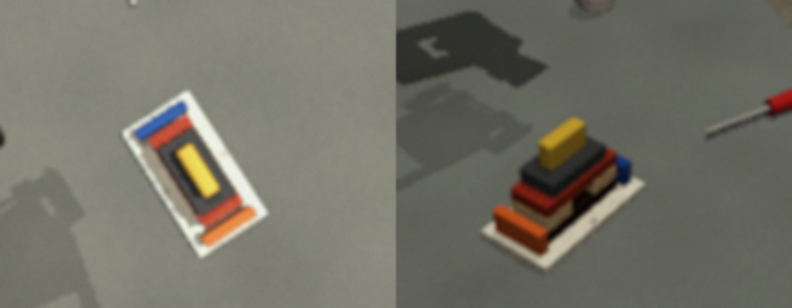

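The full stack is centred and aligned, with the bar along it: crop (198,170) top, (562,143) side. The measured bar offset is 0.3 mm along and 0.0 mm across, so I'm handing in.

```bash
python3 -c "
from bench import arm
print(arm.close_job())"
```

```text
the job is handed in; nothing more can be done
None
```

The mallet head is stacked on the jig in the order asked with the press weight centred on top, and the job was handed in at about 42 s of the 144 s allowed; the judging result was not shown.

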